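Hold the drop bolt through the guide block and keeper of a rearing cage

ROBOT

A 6-joint arm with a two-finger parallel gripper is mounted at the origin on the work surface. World frame = base frame: x ahead of the robot, y to its left, z up, the work surface at z = 0. Lengths are in m, angles in degrees, forces in N, time in s.
With the tool pointing down it reaches from about 0.35 to 0.875 m from the base axis. Payload 4.2 kg.
Tool frame: the origin (TCP) lies midway between the tips of the shut fingers; the grasp point (between the pads) lies 19 mm behind it (hold_point_z is the z of the grasp point in the tool frame, in m); z points along the fingers, y is the direction in which the jaws open and shut (so a half turn about z gives the same grasp; the last joint's range is limited). The gripper opens to 87 mm and grips with 3 to 60 N. Pads are 19 mm wide; open, the fingers measure 117 mm over their backs; the gripper's body (75 mm by 190 mm) begins 51 mm behind the grasp point.
Start: joints at [-56.86, 22.042, 0.453, 0, -68.411, -14.817], TCP at [0.197, -0.593, 0.223] pointing down, gripper open.
Joint ranges: [-179.83, 179.83], [-69.29, 118.12], [-61.27, 80.66], [-181.25, 117.63], [-171.15, -9.14], [-177.46, 177.46]. Speed limits (degrees/s): [159.86, 159.86, 180, 180, 180, 180].

INTERFACE

Orientations are given as a 3x3 rotation matrix whose columns are the frame's x, y, z axes.
In Python, from station import * gives the robot as it stands. The module is installed in compiled form; this text tells all that it offers.
- The arm moves only by the tool jog_arm, never from a script. Its argument "moves" is a list of rows, each a list of 7 numbers: the closure, from -1 (fully open) to 1 (shut), then the shift along the tool's x, y, z in m, then the turn, a rotation vector about the tool's x, y, z in rad. In form: [[gripper, x, y, z, wx, wy, wz], ...]. A call has exactly 10 rows; each row is the pose to reach, as a shift and turn from the pose commanded when the call began, along the tool's axes at that moment; what a row does not reach only later rows make up. A row lasts 1/12 s, in which the tool goes at most 41.7 mm and 7.16 degrees, less where a joint would pass 70% of its speed; a pose out of reach is approached as far as the arm can. A call with a gripper value outside its range is refused whole. The fingers move at their own pace and stop on an object; the grip force is fixed at half the most. Time passes only in rows, so rows that repeat a pose let the fingers close, or fill a call up. It gives the time, the measured TCP pose, the force and the opening at its end, in the units of the state.
- sense(): the state, without advancing time (a new reading comes with each control period).
- capture(name): name is "scene" or "side" or "wrist"; returns a dict with "frame" (400x640x3 uint8, red, green, blue), "fov_y" (degrees; the focal length in pixels is half the picture's height over the tangent of half this angle, whatever the lens; pixels are square), "cx", "cy" (the principal point, pixels), "world_from_camera" (4x4, takes a point from camera to world coordinates). Camera axes: x right, y down, z forward; pixel columns grow to the right and rows downward; lengths in m; the calibration is good to about 2 mm. A picture is of the moment at which its call begins. There is no depth.
- finish_job(): hands the job in, once; it reports no verdict.
The state is a dict: "time_s": time; "joints": joint angles; "joint_velocities": joint speeds; "effort": joint torques, N m; "tcp_pos": TCP position; "ee_rot": TCP orientation; "wrist_force": force on the tool from outside, world axes, zero at the start; "moment": the same for the moment, N m; "gripper_width": opening from 0.0 (shut) to 1.0 (fully open).
Only numpy, scipy, OpenCV 4.12 (cv2) and the standard library are available. Lean on these libraries where they do the work, as an engineer would, in place of code of your own. Each camera call takes 0.05 s, during which the arm holds its last target.

TASK

Seat the loose blue guide block flat and square in the pocket of the bracket on the insect cage (boss up) and let go of it. Then take the orange-handled drop bolt from its stand, lower it through the block's bore and on through the lower bracket until its tip shows clearly below the lower bracket, and finish still holding the bolt there by its handle, with a gap of about 15 mm left between the handle and the block so that a retaining clip can be fitted. Leave the jar, the white tub and the brush where they are.

Things in the scene. Friction and masses are not known exactly. Their poses are not given: they have to be found in the camera images.
- block_center (a point): Loose blue guide block, about 100 g, boss up. Flange 70 (x) x 50 (y) x 12 mm, on it a centred square boss 30 x 30 x 28 mm, sides along the flange's; 40 mm high overall. A 13.5 mm bore runs vertically through its centre. A half turn leaves it the same. This point: its centre, half-way up (20 mm above the underside); x along the long side, z up. Grip it across the boss from above.
- pocket (a point): Centre of the pocket floor in the upper bracket, on the bolt axis, 92 mm above the work surface; x along the long side, z up. Pocket 72.5 (x) x 52.5 (y) mm, 12 mm deep: lower 6 mm of its walls upright, upper 6 mm flared outwards by 3.5 mm a side. Rim at 104 mm. A 24 mm hole goes through the 8 mm floor. A seated block's flange is level with the rim, its boss top 132 mm above the work surface.
- keeper (a point): Lower aluminium bracket on the cage, 44 x 44 x 12 mm, straight below the pocket, with a vertical 13.5 mm bore on the same axis. This point: centre of the bore at the UNDERSIDE of the bracket, 40 mm above the work surface (top at 52 mm; underside of the upper bracket at 84 mm). Only the work surface is below it. Axes as the pocket's.
- bolt_handle (a point): Drop bolt, about 110 g, upright, tip down: steel rod, 10 mm diameter, 124 mm long, under an orange square handle 20 x 20 mm, 46 mm high. This point: centre of the handle (23 mm above its underside, 147 mm above the tip); z up along the bolt, x and y square to the handle's flats. At the start the handle's underside rests on the stand, 130 mm above the work surface.
- bolt_tip (a point): The lower end of the drop bolt's rod, on its axis; the last 12 mm taper from 10 to 4 mm diameter. Axes as those of the handle.
- cage: Insect cage, fixed: wooden frame with mesh, 92 mm high, x from -117 to 117, y from -222 to -42 mm. Origin on the work surface under the bolt axis, straight below pocket and keeper. On its +y face two aluminium brackets one above the other: the upper one, 96 (x) x 76 (y) mm outside, holds the pocket; the lower one is the keeper.
- stand: Grey stand for the bolt, fixed: a table-like plate 80 (x) x 60 (y) mm on two side walls, its top 130 mm above the work surface, with a 14 mm hole in the middle in which the bolt hangs. Origin on the work surface under the hole. Lift the bolt by 130 mm or more to clear it.
- jar: Bystander: glass jar with a green cap, 52 mm diameter, 70 mm high; origin at the centre of its underside. Not to be disturbed.
- tub: Bystander: open white tub, 110 (x) x 150 (y) x 50 mm; origin at the centre of its underside. Not to be disturbed.
- brush: Bystander: small brush, 170 mm long, lying along its own x. Not to be disturbed.
Things that resemble listed ones, but are neither listed nor needed, are in the scene too. What is shaped like the part that bears bolt_handle but purple is not meant.

How it is judged (in metres and radians):
On the way, in this order (a step that is already met when the one before it is completed fails the run):
1. The block lies flat and square in the pocket, let go (horizontal distance between block_center and pocket below 0.004 m and z of block_center in the frame of pocket between 0.017 and 0.0225 m and angle between block_center's own z axis and vertical below 0.05 rad and angle between the x axis of block_center and the x axis of pocket, either way round below 0.09 rad and contact force between block and the fingers below 0.1 N), for 0.2 s.
2. The bolt's tip is in the block's bore (horizontal distance between bolt_tip and block_center below 0.006 m and z of bolt_tip in the frame of block_center below 0.014 m), for 0.05 s.
At the end, for the whole second after the job is handed in: Block seated in the pocket (4 mm, flat to 0.05 rad, square to 0.09 rad); bolt held by the fingers (over 2 N), still, upright (0.07 rad), through both bores, tip at least 5 mm below the lower bracket, handle at least 5 mm above the block, so only the gripper carries it (horizontal distance between block_center and pocket below 0.004 m and z of block_center in the frame of pocket between 0.017 and 0.0225 m and angle between block_center's own z axis and vertical below 0.05 rad and angle between the x axis of block_center and the x axis of pocket, either way round below 0.09 rad and z of bolt_tip in the frame of keeper below -0.005 m and horizontal distance between bolt_tip and keeper below 0.006 m and z of bolt_handle in the frame of block_center above 0.048 m and angle between bolt_handle's own z axis and vertical below 0.07 rad and contact force between bolt and the fingers above 2 N and linear speed of bolt below 0.02 m/s); the arm keeps its last pose, push and grip.
It fails at once if The jar is moved by over 30 mm (distance of jar from where it was at the start of the episode above 0.03 m).
It fails at once if The tub is moved by over 30 mm (distance of tub from where it was at the start of the episode above 0.03 m).
It fails at once if The brush is moved by over 30 mm (distance of brush from where it was at the start of the episode above 0.03 m).
It also fails if it takes over 67 s, if anything falls off the work surface, if the arm or the gripper's body presses on something with over 40 N, if the wrist force passes 120 N, or if a joint passes its speed limit or range.

## Working session

There is one attempt and no reset: what is moved stays moved. The work goes in short steps, Python scripts to look and compute and a tool call to move; the robot and the scene stay as the last step left them, time stands still between calls to the robot, and variables do not carry over. Pictures are saved under pics/ and viewed, and the job is handed in when it is done.

Besides the shell and the picture viewer there is one more tool, called after ">>>" by a JSON object that holds its "fn" and its "kwargs". jog_arm: Moves the arm, as the interface text tells. Its arguments: {"type":"object","properties":{"moves":{"type":"array"}},"required":["moves"]}

```bash
mkdir -p pics
cat > h.py <<'E'
from station import *
import numpy as np, cv2, json, pickle
def snap(cam,name):
    c=capture(cam); pickle.dump(c,open(f'pics/{name}.pkl','wb'))
    cv2.imwrite(f'pics/{name}.png',c['frame'][:,:,::-1]); return c
def load(n): return pickle.load(open(f'pics/{n}.pkl','rb'))
def K(c):
    h=c['frame'].shape[0]; return h/2/np.tan(np.radians(c['fov_y'])/2)
def ray(c,u,v):
    f=K(c); T=c['world_from_camera']; d=T[:3,:3]@np.array([(u-c['cx'])/f,(v-c['cy'])/f,1]); return T[:3,3],d/np.linalg.norm(d)
def atz(c,u,v,z):
    o,d=ray(c,u,v); return o+d*(z-o[2])/d[2]
def proj(c,p):
    T=c['world_from_camera']; q=T[:3,:3].T@(np.array(p)-T[:3,3]); f=K(c); return np.array([c['cx']+f*q[0]/q[2],c['cy']+f*q[1]/q[2]])
def tri(obs):
    A=np.zeros((3,3));b=np.zeros(3)
    for c,u,v in obs:
        o,d=ray(c,u,v);P=np.eye(3)-np.outer(d,d);A+=P;b+=P@o
    x=np.linalg.solve(A,b)
    return x,[np.round(proj(c,x)-[u,v],1).tolist() for c,u,v in obs]
def crop(n,u0,v0,u1,v1,s,out):
    im=cv2.imread(f'pics/{n}.png')[v0:v1,u0:u1]
    im=cv2.resize(im,None,fx=s,fy=s,interpolation=cv2.INTER_CUBIC)
    for u in range((u0+9)//10*10,u1,10):
        cv2.line(im,(int((u-u0)*s),0),(int((u-u0)*s),4 if u%50 else 12),(0,0,255),1)
        if u%50==0: cv2.putText(im,str(u),(int((u-u0)*s)+2,12),0,.4,(0,0,255),1)
    for v in range((v0+9)//10*10,v1,10):
        cv2.line(im,(0,int((v-v0)*s)),(4 if v%50 else 12,int((v-v0)*s)),(0,0,255),1)
        if v%50==0: cv2.putText(im,str(v),(2,int((v-v0)*s)-2),0,.4,(0,0,255),1)
    cv2.imwrite(f'pics/{out}.png',im)
E
python3 - <<'E'
from h import *
for n in ['scene','side','wrist']:
    c=snap(n,n+'0'); print(n,c['fov_y'],c['cx'],c['cy'],np.round(c['world_from_camera'],3).tolist())
s=sense(); print(s['time_s'],s['tcp_pos'],s['ee_rot'],s['gripper_width'])
try: print(hold_point_z)
except Exception as e: print(e)
E
```

```text
scene 54.80899388621634 323.364577842349 198.08101556739194 [[0.102, 0.798, -0.594, 1.034], [0.995, -0.092, 0.047, 0.066], [-0.017, -0.596, -0.803, 0.815], [0.0, 0.0, 0.0, 1.0]]
side 50.14006109894292 317.91449157734024 194.07774272833643 [[-0.811, -0.393, 0.434, 0.114], [-0.586, 0.54, -0.605, 0.69], [0.003, -0.744, -0.668, 0.75], [0.0, 0.0, 0.0, 1.0]]
wrist 62.6139062149894 315.7374197108341 197.47638930290063 [[-0.314, 0.918, 0.243, 0.13], [0.949, 0.303, 0.082, -0.616], [0.001, 0.257, -0.966, 0.384], [0.0, 0.0, 0.0, 1.0]]
0.15 [ 0.19633735 -0.59288051  0.22172659] [[-9.49333456e-01 -3.14269916e-01 -6.40025455e-04]
 [-3.14270546e-01  9.49332184e-01  1.55840919e-03]
 [ 1.17835639e-04  1.68059113e-03 -9.99998581e-01]] 1.002536243157429
-0.0187
```

View pics/scene0.png

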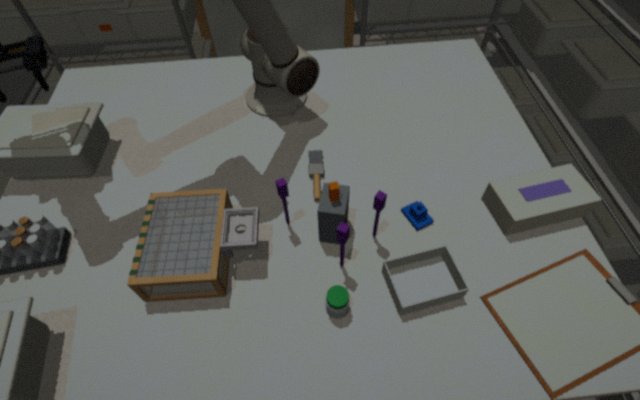

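View pics/side0.png

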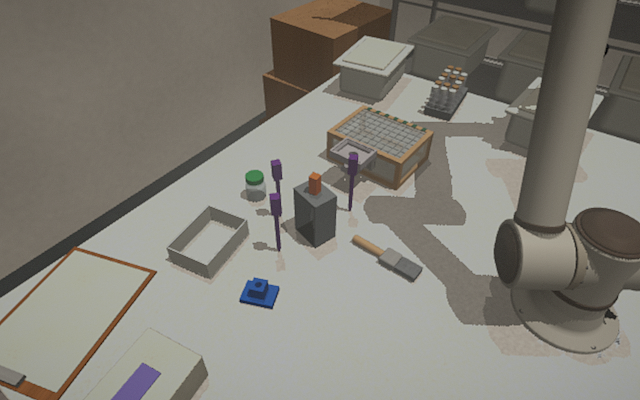

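View pics/wrist0.png

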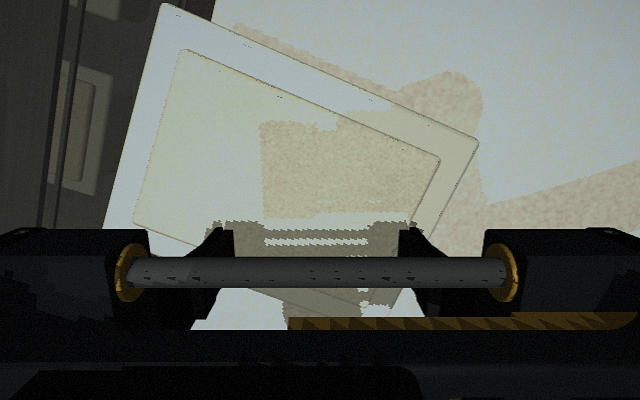

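The scene view shows the blue block near (418,213), the bolt handle near (334,190), and the pocket near (240,229). There are three purple lookalikes, the jar at (338,300), the tub at (425,280) and the brush at (316,175). I'll enlarge these areas next.

Run:
```python
from h import *
crop('scene0',395,190,445,240,12,'a1'); crop('side0',230,265,290,315,12,'a2')
crop('scene0',210,170,360,260,5.3,'a3'); crop('side0',260,130,420,250,5,'a4')
```

```text
(no output)
```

View pics/a1.png

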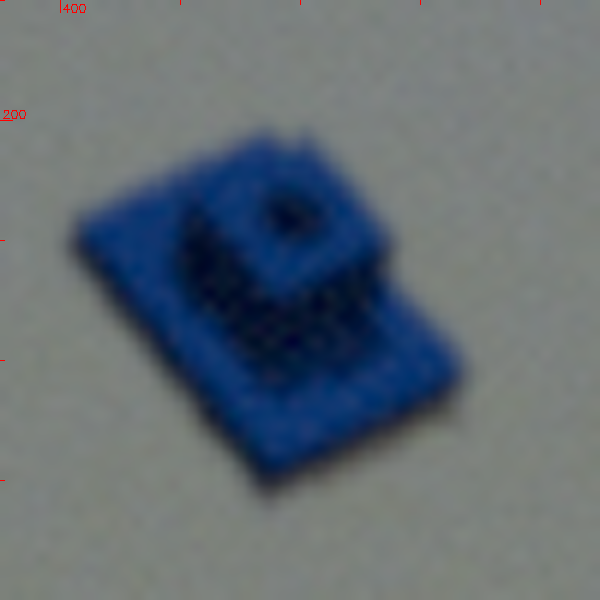

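View pics/a2.png

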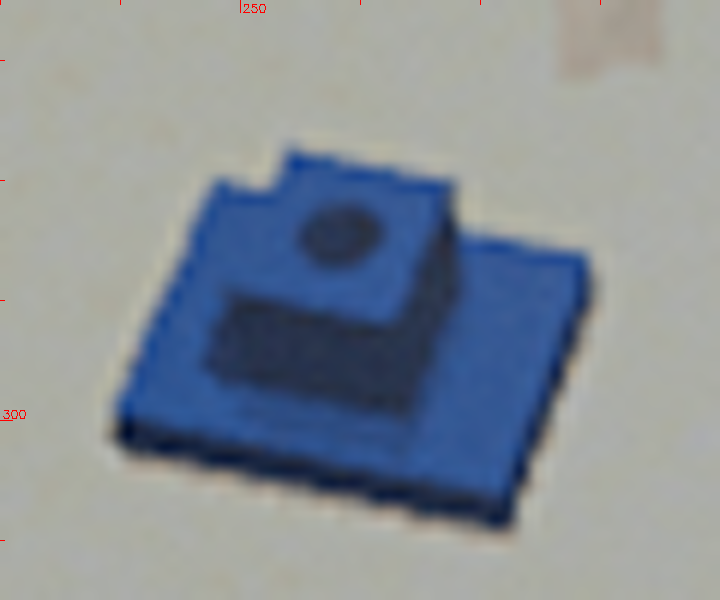

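View pics/a3.png

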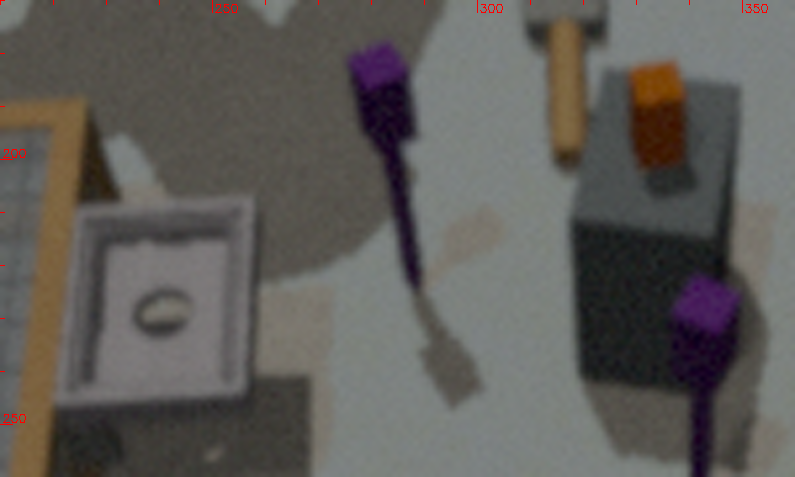

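View pics/a4.png

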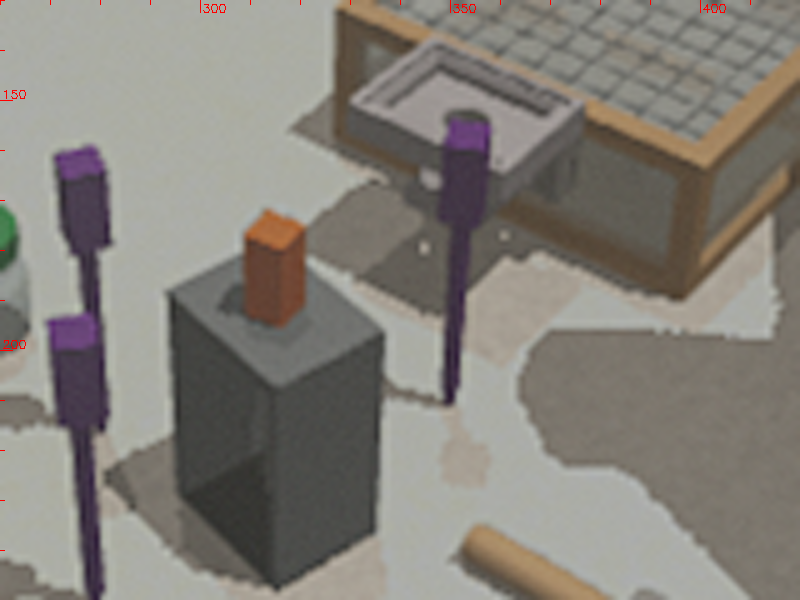

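Run:
```python
from h import *
a=load('scene0');b=load('side0')
print('bore',tri([(a,419.4,207.75),(b,258.4,284.7)]), atz(a,419.4,207.75,.04),atz(b,258.4,284.7,.04))
S=[(401.5,209),(417.3,229.2),(433.3,220.4)]; D=[(240.2,299.3),(272.3,306.4),(279.2,286.3),(248.3,280.2)]
for p in S: print('S',np.round(atz(a,*p,.012),4))
for p in D: print('D',np.round(atz(b,*p,.012),4))
# handle top corners; scene crop a3 (210,170) s5.3 ; side a4 (260,130) s5
s3=lambda x,y:(210+x/5.3,170+y/5.3); s4=lambda x,y:(260+x/5,130+y/5)
H3=[s3(631,72),s3(675,63),s3(684,95),s3(637,107)]
H4=[s4(266,209),s4(306,225),s4(281,250),s4(243,231)]
for p in H3: print('H3',np.round(atz(a,*p,.176),4))
for p in H4: print('H4',np.round(atz(b,*p,.176),4))
print('handle',tri([(a,*np.mean(H3,0)),(b,*np.mean(H4,0))]))
# stand top corners
for p in [(602,72),(740,85),(722,238),(573,225)]: print('St3',np.round(atz(a,*s3(*p),.13),4))
for p in [(168,290),(280,388),(384,333)]: print('St4',np.round(atz(b,*s4(*p),.13),4))
# pocket outer rim
for p in [(78,207),(256,197),(247,393),(58,402)]: print('P3',np.round(atz(a,*s3(*p),.104),4))
for p in [(350,100),(500,172),(585,102),(435,40)]: print('P4',np.round(atz(b,*s4(*p),.104),4))
print('hole',atz(a,*s3(164,311),.092),'side hole (occl)',atz(b,*s4(467,122),.092))
for n,p in dict(p1=(380,60),p2=(706,300)).items(): print(n,atz(a,*s3(*p),.17))
print('p3',atz(a,380,197,.17)); print('jar',atz(a,338,295,.07)); print('tips',atz(a,290,223,0),atz(a,342,267,0),atz(a,376,236,0))
print('brush',atz(a,317,198,0.01),atz(a,316,150,0.01))
print('side purple', [atz(b,*p,.17) for p in [(354,157),(277,162),(275,196)]])
print('tub',[atz(a,*p,.05) for p in [(383,263),(448,249),(466,288),(403,308)]])
```

```text
bore (array([0.5142917 , 0.34057021, 0.0385332 ]), [[-1.1, -0.5], [-1.4, 0.5]]) [0.51707494 0.34232311 0.04      ] [0.51197272 0.33880744 0.04      ]
S [0.497  0.3066 0.012 ]
S [0.5602 0.3314 0.012 ]
S [0.5397 0.3768 0.012 ]
D [0.5335 0.3735 0.012 ]
D [0.4701 0.348  0.012 ]
D [0.49   0.3026 0.012 ]
D [0.5526 0.3288 0.012 ]
H3 [0.5248 0.12   0.176 ]
H3 [0.5223 0.138  0.176 ]
H3 [0.5389 0.1396 0.176 ]
H3 [0.5427 0.1204 0.176 ]
H4 [0.5363 0.1187 0.176 ]
H4 [0.5163 0.1174 0.176 ]
H4 [0.5152 0.137  0.176 ]
H4 [0.5354 0.1363 0.176 ]
handle (array([0.52822774, 0.12787376, 0.17359195]), [[-1.0, -0.7], [-1.1, 0.6]])
St3 [0.4867 0.1115 0.13  ]
St3 [0.5006 0.1692 0.13  ]
St3 [0.5777 0.1508 0.13  ]
St3 [0.5645 0.0916 0.13  ]
St4 [0.5715 0.1441 0.13  ]
St4 [0.4948 0.1656 0.13  ]
St4 [0.4787 0.1115 0.13  ]
P3 [ 0.5134 -0.1164  0.104 ]
P3 [ 0.5169 -0.0407  0.104 ]
P3 [ 0.6128 -0.0445  0.104 ]
P3 [ 0.6085 -0.1196  0.104 ]
P4 [ 0.6071 -0.0496  0.104 ]
P4 [ 0.5137 -0.0438  0.104 ]
P4 [ 0.5091 -0.1189  0.104 ]
P4 [ 0.6013 -0.1204  0.104 ]
hole [ 0.56240272 -0.08095499  0.092     ] side hole (occl) [ 0.55679672 -0.08301699  0.092     ]
p1 [0.50200458 0.01969392 0.17      ]
p2 [0.63127152 0.1361671  0.17      ]
p3 [0.56780773 0.22180913 0.17      ]
jar [0.72978062 0.11482292 0.07      ]
tips [0.49934926 0.02305612 0.        ] [0.63446644 0.1370877  0.        ] [0.56096554 0.23058657 0.        ]
brush [0.43655229 0.0974171  0.01      ] [0.26562156 0.11037397 0.01      ]
side purple [array([0.49792407, 0.01612078, 0.17      ]), array([0.62597946, 0.13215553, 0.17      ]), array([0.5571033 , 0.22077025, 0.17      ])]
tub [array([0.65935819, 0.22318279, 0.05      ]), array([0.64127297, 0.37394859, 0.05      ]), array([0.73552758, 0.38410988, 0.05      ]), array([0.76350413, 0.24389399, 0.05      ])]
```

```bash
cat >> h.py <<'E'
from scipy.spatial.transform import Rotation as Rn
def rel(xyz,yaw):
    s=sense(); R0=np.array(s['ee_rot']); y=np.array([np.cos(np.radians(yaw)),np.sin(np.radians(yaw)),0]); z=np.array([0,0,-1.]); 
    Rt=np.stack([np.cross(y,z),y,z],1)
    d=R0.T@(np.array(xyz)-s['tcp_pos']); w=Rn.from_matrix(R0.T@Rt).as_rotvec()
    print('t',round(s['time_s'],2),'tcp',np.round(s['tcp_pos'],4),'yaw',round(np.degrees(np.arctan2(R0[1,1],R0[0,1])),2),'w',round(s['gripper_width'],3),'F',np.round(s['wrist_force'],1))
    print('shift',np.round(d,4),'rot',np.round(w,4)); return d,w
E
python3 - <<'E'
from h import *
rel([0.555,-0.082,0.26],177.3)
E
```

```text
t 0.15 tcp [ 0.1963 -0.5929  0.2217] yaw 108.32 w 1.003 F [-0.6 -0.5 -0.1]
shift [-0.501   0.3723 -0.0377] rot [ 1.500e-03  9.000e-04 -1.204e+00]
```

>>> {"fn": "jog_arm", "kwargs": {"moves": [[-1, -0.02, 0.015, -0.004, 0, 0, -0.05], [-1, -0.05, 0.037, -0.008, 0, 0, -0.12], [-1, -0.08, 0.06, -0.012, 0, 0, -0.2], [-1, -0.11, 0.082, -0.016, 0, 0, -0.28], [-1, -0.14, 0.104, -0.02, 0, 0, -0.36], [-1, -0.17, 0.126, -0.024, 0, 0, -0.44], [-1, -0.2, 0.149, -0.028, 0, 0, -0.52], [-1, -0.23, 0.171, -0.032, 0, 0, -0.6], [-1, -0.26, 0.193, -0.036, 0, 0, -0.68], [-1, -0.29, 0.215, -0.038, 0, 0, -0.76]]}}

```text
time_s: 0.98
tcp_pos: [0.4049, -0.2963, 0.261]
ee_rot: [[-0.468, -0.884, 0.001], [-0.884, 0.468, -0.0], [-0.0, -0.001, -1.0]]
wrist_force: [0.1, -0.1, 0.7]
gripper_width: 0.999
```

Run:
```python
from h import *
rel([0.555,-0.082,0.26],177.3)
```

```text
t 0.98 tcp [ 0.4049 -0.2963  0.261 ] yaw 152.1 w 0.999 F [ 0.1 -0.1  0.7]
shift [-0.2597 -0.0323  0.0011] rot [-0.0007 -0.     -0.4398]
```

>>> {"fn": "jog_arm", "kwargs": {"moves": [[-1, -0.03, -0.004, 0, 0, 0, -0.06], [-1, -0.06, -0.008, 0, 0, 0, -0.12], [-1, -0.09, -0.012, 0, 0, 0, -0.18], [-1, -0.12, -0.016, 0, 0, 0, -0.24], [-1, -0.15, -0.02, 0, 0, 0, -0.3], [-1, -0.18, -0.024, 0, 0, 0, -0.36], [-1, -0.21, -0.028, 0, 0, 0, -0.41], [-1, -0.24, -0.031, 0, 0, 0, -0.43], [-1, -0.258, -0.032, 0, 0, 0, -0.436], [-1, -0.258, -0.032, 0, 0, 0, -0.436]]}}

```text
time_s: 1.82
tcp_pos: [0.5556, -0.0829, 0.2596]
ee_rot: [[-0.051, -0.999, -0.001], [-0.999, 0.051, 0.0], [-0.0, 0.001, -1.0]]
wrist_force: [-0.3, -0.5, 0.2]
gripper_width: 0.995
```

Run:
```python
from h import *
rel([0.555,-0.082,0.26],177.3)
c=snap('wrist','w1')
```

```text
t 1.82 tcp [ 0.5556 -0.0829  0.2596] yaw 177.06 w 0.995 F [-0.3 -0.5  0.2]
shift [-0.0008  0.0006 -0.0004] rot [ 0.0006  0.0003 -0.0042]
```

View pics/w1.png

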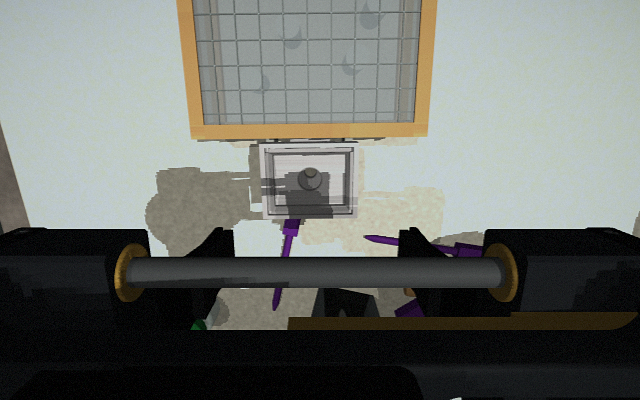

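The pocket is fully visible at about (308,180), with its hole at (310,179).

Run:
```python
from h import *
crop('w1',250,132,370,228,6.5,'b1')
c=load('w1'); print(c['world_from_camera'])
for p in [(0.56,-0.082,.104),(0.56,-.082,.092),(.56,-.082,.04)]: print(proj(c,p))
```

```text
[[-9.98675254e-01  4.97869782e-02  1.29997879e-02  5.52410761e-01]
 [ 5.14557176e-02  9.65208200e-01  2.56369733e-01 -1.53888386e-01]
 [ 2.16372461e-04  2.56699021e-01 -9.66491369e-01  4.21688807e-01]
 [ 0.00000000e+00  0.00000000e+00  0.00000000e+00  1.00000000e+00]]
[311.74877894 185.57235126]
[311.88344685 182.97742632]
[312.37383835 173.52804025]
```

View pics/b1.png

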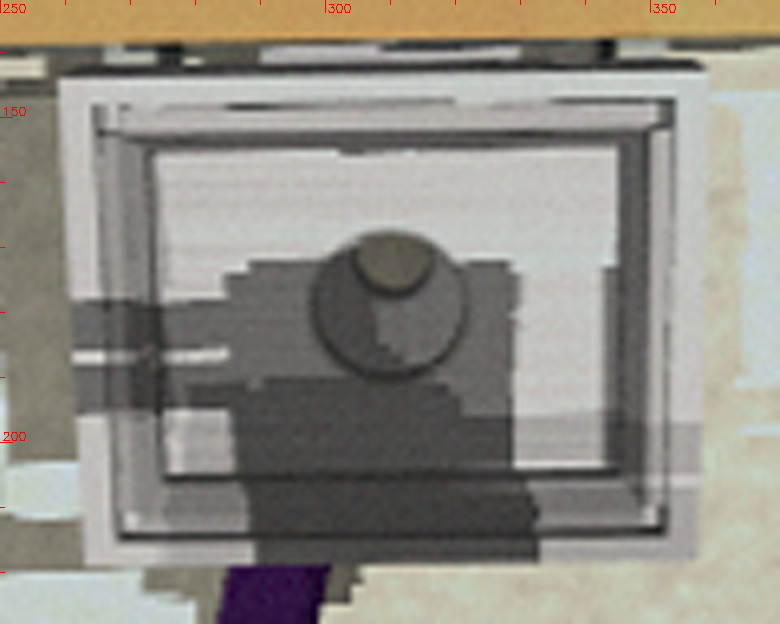

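Run:
```python
from h import *
c=load('w1'); g=lambda x,y:(250+x/6.5,132+y/6.5)
R=[atz(c,*g(*p),.104) for p in [(60,78),(706,75),(697,562),(86,565)]]
F=[atz(c,*g(*p),.092) for p in [(155,150),(618,145),(612,470),(165,476)]]
for X in (R,F):
    X=np.array(X); print(np.round(X,4).tolist(),X.mean(0))
    for i in range(4):
        e=X[(i+1)%4]-X[i]; print(round(np.hypot(*e[:2])*1e3,1),round(np.degrees(np.arctan2(e[1],e[0])),2))
print('hole',atz(c,*g(388,305),.092),'keeper',atz(c,*g(394,260),.052))
a=load('scene0');b=load('side0')
rc=np.mean([proj(c,r) for r in R],0)
print(tri([(c,*rc),(a,*(np.array([210,170])+np.array([159.75,299.75])/5.3)),(b,*(np.array([260,130])+np.array([467.5,103.5])/5))]))
```

```text
[[0.608, -0.1254, 0.104], [0.5129, -0.1209, 0.104], [0.5157, -0.0454, 0.104], [0.6112, -0.0498, 0.104]] [ 0.56195182 -0.0853664   0.104     ]
95.2 177.31
75.5 87.9
95.6 -2.66
75.6 -92.39
[[0.5965, -0.1125, 0.092], [0.5252, -0.1096, 0.092], [0.5276, -0.0575, 0.092], [0.5993, -0.0602, 0.092]] [ 0.56216881 -0.08499011  0.092     ]
71.4 177.67
52.1 87.3
71.8 -2.15
52.4 -93.07
hole [ 0.56200556 -0.08634658  0.092     ] keeper [ 0.56166725 -0.08612843  0.052     ]
(array([ 0.5607747 , -0.08441264,  0.09974339]), [[1.3, 1.1], [-1.4, -0.2], [-0.9, 0.5]])
```

Run:
```python
from h import *
rel([0.5145,0.3405,0.19],203)
```

```text
t 1.87 tcp [ 0.5545 -0.0842  0.2597] yaw 176.99 w 0.998 F [-0.8 -0.4 -0.2]
shift [-0.422   0.0622  0.0698] rot [ 1.50e-03  3.00e-04 -4.54e-01]
```

>>> {"fn": "jog_arm", "kwargs": {"moves": [[-1, -0.03, 0.004, 0, 0, 0, -0.04], [-1, -0.068, 0.01, 0, 0, 0, -0.09], [-1, -0.106, 0.016, 0, 0, 0, -0.14], [-1, -0.144, 0.021, 0, 0, 0, -0.19], [-1, -0.182, 0.027, 0, 0, 0, -0.24], [-1, -0.22, 0.032, 0, 0, 0, -0.29], [-1, -0.258, 0.038, 0, 0, 0, -0.34], [-1, -0.296, 0.044, 0, 0, 0, -0.39], [-1, -0.334, 0.05, 0, 0, 0, -0.43], [-1, -0.37, 0.055, 0.01, 0, 0, -0.454]]}}

```text
time_s: 2.7
tcp_pos: [0.5199, 0.2882, 0.2527]
ee_rot: [[0.39, -0.921, 0.004], [-0.921, -0.39, 0.002], [-0.001, -0.004, -1.0]]
wrist_force: [2.1, 0.4, 0.7]
gripper_width: 1.0
```

>>> {"fn": "jog_arm", "kwargs": {"moves": [[-1, -0.02, -0.014, 0.02, 0, 0, 0], [-1, -0.04, -0.017, 0.04, 0, 0, 0], [-1, -0.05, -0.018, 0.06, 0, 0, 0], [-1, -0.05, -0.018, 0.06, 0, 0, 0], [-1, -0.05, -0.018, 0.06, 0, 0, 0], [-1, -0.05, -0.018, 0.06, 0, 0, 0], [-1, -0.05, -0.018, 0.06, 0, 0, 0], [-1, -0.05, -0.018, 0.06, 0, 0, 0], [-1, -0.05, -0.018, 0.06, 0, 0, 0], [-1, -0.05, -0.018, 0.06, 0, 0, 0]]}}

```text
time_s: 3.53
tcp_pos: [0.517, 0.3396, 0.1915]
ee_rot: [[0.388, -0.922, 0.001], [-0.922, -0.388, 0.001], [-0.001, -0.001, -1.0]]
wrist_force: [-1.1, 0.1, 0.2]
gripper_width: 1.0
```

Run:
```python
from h import *
rel([0.5145,0.3405,0.19],203)
c=snap('wrist','w2')
crop('w2',250,120,370,230,6,'b2')
```

```text
t 3.53 tcp [0.517  0.3396 0.1915] yaw -157.18 w 1.0 F [-1.1  0.1  0.2]
shift [-0.0018  0.002   0.0015] rot [-0.0013  0.0006 -0.0032]
```

View pics/w2.png

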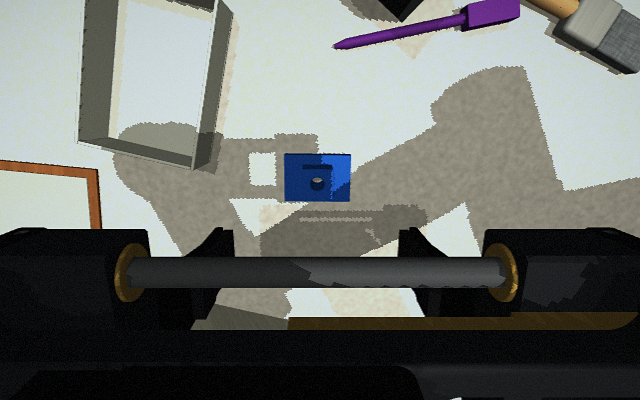

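View pics/b2.png

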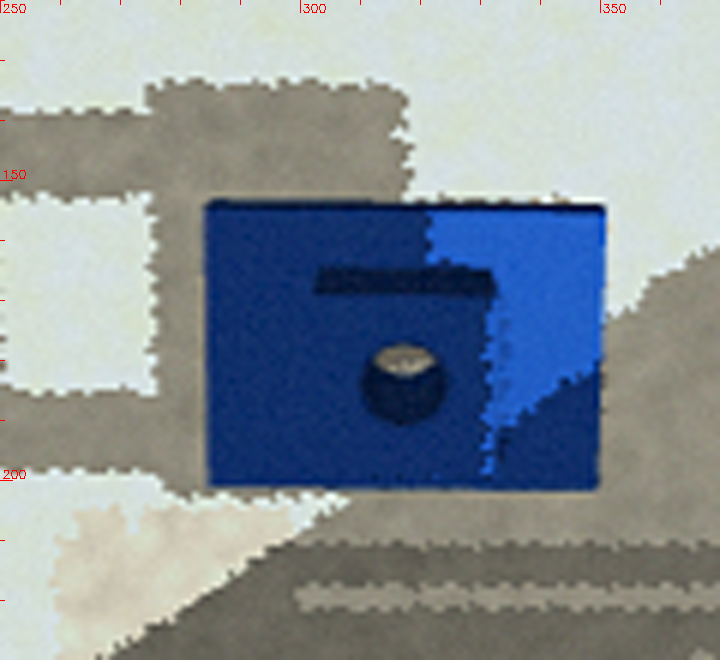

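The block is seen square-on. Its flange corners in the crop are (207,210), (605,212), (597,487) and (210,484), and the bore is at (403,384).

Run:
```python
from h import *
c=load('w2'); g=lambda x,y:(250+x/6,120+y/6)
X=np.array([atz(c,*g(*p),.012) for p in [(207,210),(605,212),(597,487),(210,484)]])
print(np.round(X,4).tolist(),X.mean(0))
for i in range(4):
    e=X[(i+1)%4]-X[i]; print(round(np.hypot(*e[:2])*1e3,1),round(np.degrees(np.arctan2(e[1],e[0])),2))
bc=g(403,384); print('bore',atz(c,*bc,.04))
a=load('scene0');b=load('side0')
print(tri([(c,*bc),(a,419.4,207.75),(b,258.4,284.7)]))
s=sense();print(s['tcp_pos'])
```

```text
[[0.5572, 0.3282, 0.012], [0.4936, 0.3018, 0.012], [0.4745, 0.3474, 0.012], [0.5388, 0.3739, 0.012]] [0.51602846 0.33783297 0.012     ]
68.9 -157.47
49.4 112.72
69.5 22.37
49.2 -67.96
bore [0.51646551 0.33777381 0.04      ]
(array([0.51518309, 0.33960995, 0.03798028]), [[0.5, 1.7], [-1.4, -0.0], [-1.4, 0.1]])
[0.51692463 0.33966754 0.19122336]
```

Run:
```python
from h import *
rel([0.5155,0.339,0.017],202.4)
```

```text
t 3.58 tcp [0.5169 0.3397 0.1912] yaw -157.17 w 1.002 F [ 0.4 -1.   0.9]
shift [1.000e-04 1.700e-03 1.742e-01] rot [-0.001   0.0005  0.0075]
```

>>> {"fn": "jog_arm", "kwargs": {"moves": [[-1, 0, 0.002, 0.02, -0.001, 0, 0.007], [-1, 0, 0.002, 0.045, -0.001, 0, 0.007], [-1, 0, 0.002, 0.07, -0.001, 0, 0.007], [-1, 0, 0.002, 0.095, -0.001, 0, 0.007], [-1, 0, 0.002, 0.12, -0.001, 0, 0.007], [-1, 0, 0.002, 0.14, -0.001, 0, 0.007], [-1, 0, 0.002, 0.155, -0.001, 0, 0.007], [-1, 0, 0.002, 0.165, -0.001, 0, 0.007], [-1, 0, 0.002, 0.171, -0.001, 0, 0.007], [-1, 0, 0.002, 0.173, -0.001, 0, 0.007]]}}

```text
time_s: 4.42
tcp_pos: [0.5147, 0.339, 0.0169]
ee_rot: [[0.382, -0.924, -0.002], [-0.924, -0.382, -0.001], [0.0, 0.002, -1.0]]
wrist_force: [-0.0, -0.5, 0.3]
gripper_width: 1.002
```

Run:
```python
from h import *
rel([0.5155,0.339,0.017],202.4)
snap('side','s3');snap('scene','c3')
crop('s3',200,230,300,320,7,'b3')
```

```text
t 4.42 tcp [0.5147 0.339  0.0169] yaw -157.54 w 1.002 F [-0.  -0.5  0.3]
shift [ 0.0003 -0.0007 -0.0001] rot [ 0.0019 -0.0005  0.0011]
```

View pics/b3.png

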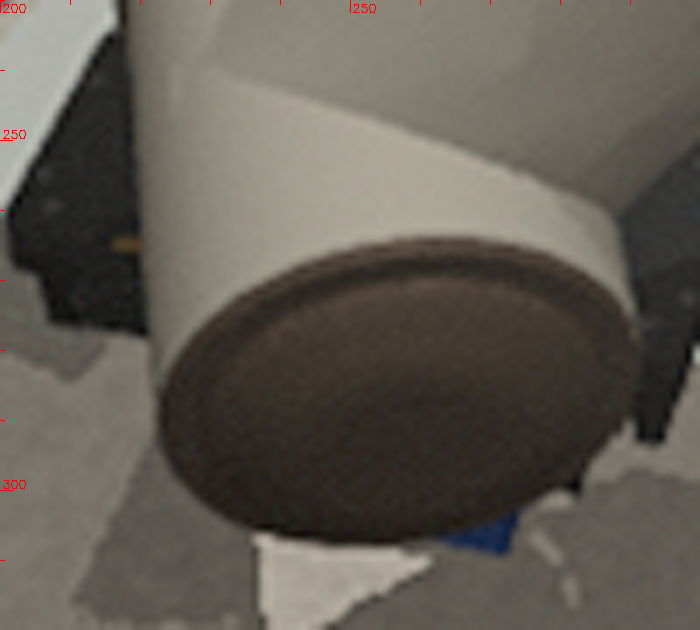

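The arm hides the block from this view. The pose matches the estimate, so I'll close on the boss.

>>> {"fn": "jog_arm", "kwargs": {"moves": [[1, 0, 0, 0, 0, 0, 0], [1, 0, 0, 0, 0, 0, 0], [1, 0, 0, 0, 0, 0, 0], [1, 0, 0, 0, 0, 0, 0], [1, 0, 0, 0, 0, 0, 0], [1, 0, 0, 0, 0, 0, 0], [1, 0, 0, 0, 0, 0, 0], [1, 0, 0, 0, 0, 0, 0], [1, 0, 0, 0, 0, 0, 0], [1, 0, 0, 0, 0, 0, 0]]}}

```text
time_s: 5.35
tcp_pos: [0.5149, 0.3392, 0.0175]
ee_rot: [[0.382, -0.924, -0.001], [-0.924, -0.382, -0.0], [-0.0, 0.001, -1.0]]
wrist_force: [0.1, 0.3, 0.1]
gripper_width: 0.343
```

Opening is 0.343 × 87 ≈ 30 mm, so the boss is held. Lifting.

>>> {"fn": "jog_arm", "kwargs": {"moves": [[1, 0, 0, -0.01, 0, 0, 0], [1, 0, 0, -0.03, 0, 0, 0], [1, 0, 0, -0.06, 0, 0, 0], [1, 0, 0, -0.09, 0, 0, 0], [1, 0, 0, -0.12, 0, 0, 0], [1, 0, 0, -0.15, 0, 0, 0], [1, 0, 0, -0.18, 0, 0, 0], [1, 0, 0, -0.205, 0, 0, 0], [1, 0, 0, -0.22, 0, 0, 0], [1, 0, 0, -0.225, 0, 0, 0]]}}

```text
time_s: 6.18
tcp_pos: [0.5159, 0.3399, 0.2468]
ee_rot: [[0.382, -0.924, 0.004], [-0.924, -0.382, 0.004], [-0.002, -0.005, -1.0]]
wrist_force: [0.4, 0.0, -1.5]
gripper_width: 0.341
```

Run:
```python
from h import *
rel([0.5612,-0.0838,0.24],177.5)
snap('wrist','w4'); snap('scene','c4'); c=load('w4'); s=sense()
R=np.array(s['ee_rot']); 
for p in [(0.035,.025,-.005),(0.035,-.025,-.005),(0,0,-.005),(0,0,.017)]: print(proj(c,s['tcp_pos']+R@np.array([p[1],p[0],p[2]])))
crop('c4',350,100,500,210,5.3,'b4')
```

```text
t 6.18 tcp [0.5159 0.3399 0.2468] yaw -157.53 w 0.341 F [ 0.4  0.  -1.5]
shift [0.4088 0.1202 0.0053] rot [-0.0046  0.0032  0.4359]
[386.8693923  204.22612028]
[381.74687815 292.3527241 ]
[317.6368582  249.78591048]
[317.60425904 234.484694  ]
```

View pics/w4.png

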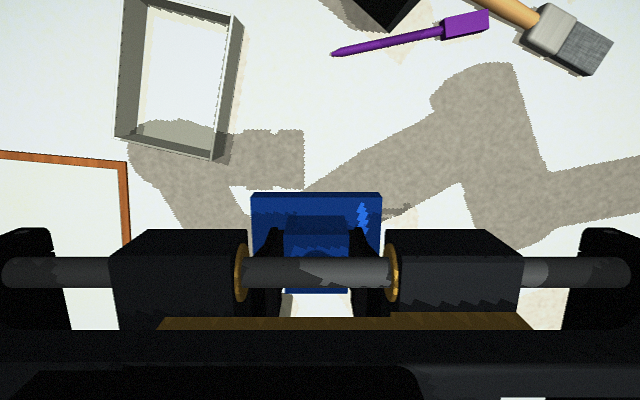

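View pics/c4.png

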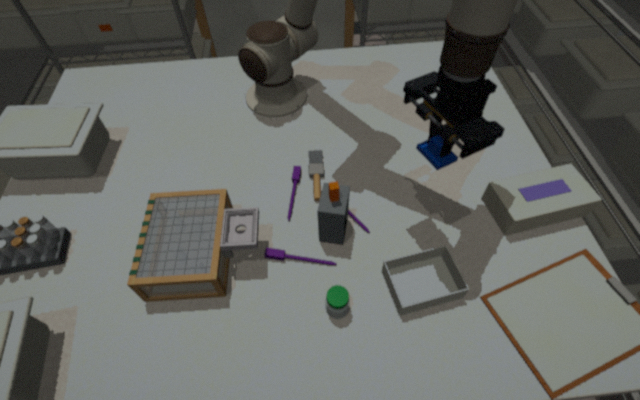

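Run:
```python
from h import *
s=sense(); c=load('w4'); R=np.array(s['ee_rot'])
for p in [(.025,.035,.0053),(.025,-.035,.0053),(.025,.035,.0173),(.015,.015,-.0227),(.015,-.015,-.0227),(.0,.0,-.0227)]: print(p,proj(c,s['tcp_pos']+R@np.array(p)))
crop('w4',240,180,400,300,5,'b4')
a=load('c4')
print([atz(a,*p,.01).round(3).tolist() for p in [(267,253),(284,258),(335,263),(297,168),(291,219),(350,213),(367,232)]])
```

```text
(0.025, 0.035, 0.0053) [382.94633459 198.90628565]
(0.025, -0.035, 0.0053) [252.5690268  198.71790361]
(0.025, 0.035, 0.0173) [378.89966795 193.418832  ]
(0.015, 0.015, -0.0227) [350.17624975 235.56046093]
(0.015, -0.015, -0.0227) [285.30410788 235.43423335]
(0.0, 0.0, -0.0227) [317.66953816 265.12505266]
[[0.584, -0.035, 0.01], [0.602, 0.005, 0.01], [0.628, 0.121, 0.01], [0.327, 0.052, 0.01], [0.494, 0.027, 0.01], [0.493, 0.176, 0.01], [0.553, 0.209, 0.01]]
```

View pics/b4.png

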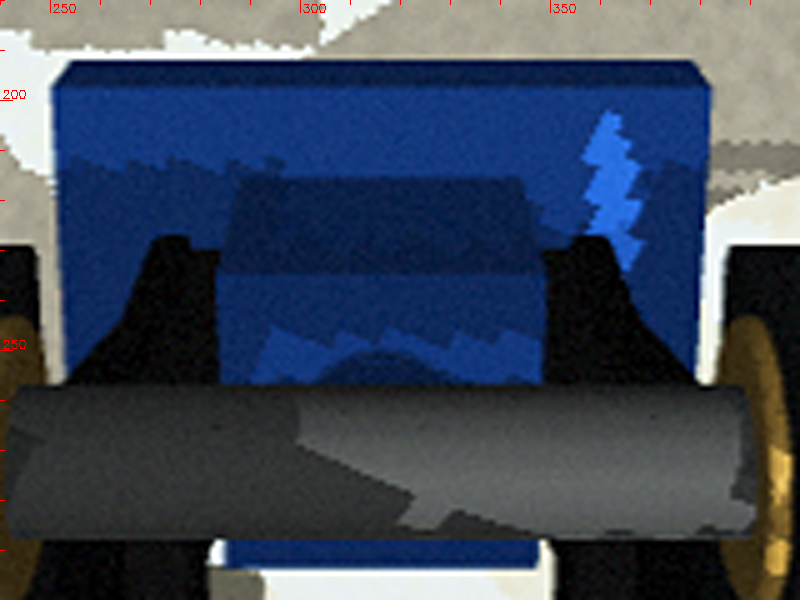

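Run:
```python
from h import *
rel([0.5605,-0.0838,0.247],177.5)
```

```text
t 6.28 tcp [0.515  0.3394 0.2436] yaw -157.55 w 0.338 F [-0.5  1.  -1.2]
shift [ 0.4085  0.1195 -0.0039] rot [-4.000e-04  1.300e-03  4.355e-01]
```

>>> {"fn": "jog_arm", "kwargs": {"moves": [[1, 0.02, 0.006, -0.003, 0, 0, 0.02], [1, 0.05, 0.015, -0.004, 0, 0, 0.055], [1, 0.085, 0.025, -0.004, 0, 0, 0.09], [1, 0.12, 0.035, -0.004, 0, 0, 0.13], [1, 0.155, 0.045, -0.004, 0, 0, 0.17], [1, 0.19, 0.055, -0.004, 0, 0, 0.205], [1, 0.225, 0.066, -0.004, 0, 0, 0.24], [1, 0.26, 0.076, -0.004, 0, 0, 0.28], [1, 0.295, 0.086, -0.004, 0, 0, 0.315], [1, 0.33, 0.0965, -0.004, 0, 0, 0.35]]}}

```text
time_s: 7.12
tcp_pos: [0.5507, -0.0044, 0.2446]
ee_rot: [[0.04, -0.999, -0.005], [-0.999, -0.04, -0.001], [0.001, 0.005, -1.0]]
wrist_force: [0.5, 0.8, -0.9]
gripper_width: 0.34
```

Run:
```python
from h import *
rel([0.5605,-0.0838,0.180],177.5)
```

```text
t 7.12 tcp [ 0.5507 -0.0044  0.2446] yaw -177.69 w 0.34 F [ 0.5  0.8 -0.9]
shift [ 0.0797 -0.0069  0.0646] rot [ 0.0049 -0.0008  0.084 ]
```

>>> {"fn": "jog_arm", "kwargs": {"moves": [[1, 0.025, -0.002, 0.005, 0.001, 0, 0.03], [1, 0.045, -0.004, 0.015, 0.002, 0, 0.06], [1, 0.065, -0.006, 0.028, 0.002, 0, 0.08], [1, 0.075, -0.0065, 0.04, 0.002, 0, 0.084], [1, 0.079, -0.0065, 0.05, 0.002, 0, 0.084], [1, 0.079, -0.0065, 0.06, 0.002, 0, 0.084], [1, 0.079, -0.0065, 0.065, 0.002, 0, 0.084], [1, 0.079, -0.0065, 0.065, 0.002, 0, 0.084], [1, 0.079, -0.0065, 0.065, 0.002, 0, 0.084], [1, 0.079, -0.0065, 0.065, 0.002, 0, 0.084]]}}

```text
time_s: 7.95
tcp_pos: [0.5622, -0.0805, 0.1824]
ee_rot: [[-0.041, -0.999, 0.002], [-0.999, 0.041, -0.0], [0.0, -0.003, -1.0]]
wrist_force: [0.2, -0.8, -0.9]
gripper_width: 0.344
```

Run:
```python
from h import *
rel([0.5605,-0.0838,0.130],177.5)
for n in ['wrist','side','scene']: snap(n,n[0]+'5')
crop('w5',220,100,420,240,4,'b5w')
crop('s5',310,80,410,180,6,'b5s')
crop('c5',200,150,300,250,6,'b5c')
```

```text
t 7.95 tcp [ 0.5622 -0.0805  0.1824] yaw 177.67 w 0.344 F [ 0.2 -0.8 -0.9]
shift [0.0033 0.0017 0.0524] rot [-0.0025 -0.0003  0.003 ][ WARN:0@5.108] global loadsave.cpp:275 findDecoder imread_('pics/c5.png'): can't open/read file: check file path/integrity
Traceback (most recent call last):
  File "h.py", line 22, in crop
    im=cv2.imread(f'pics/{n}.png')[v0:v1,u0:u1]
       ~~~~~~~~~~~~~~~~~~~~~~~~~~~^^^^^^^^^^^^^
TypeError: 'NoneType' object is not subscriptable
```

View pics/b5w.png

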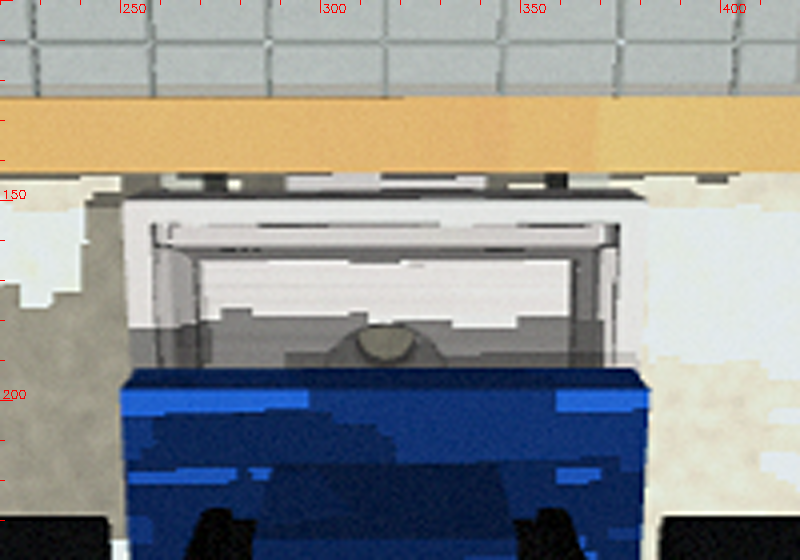

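View pics/b5s.png

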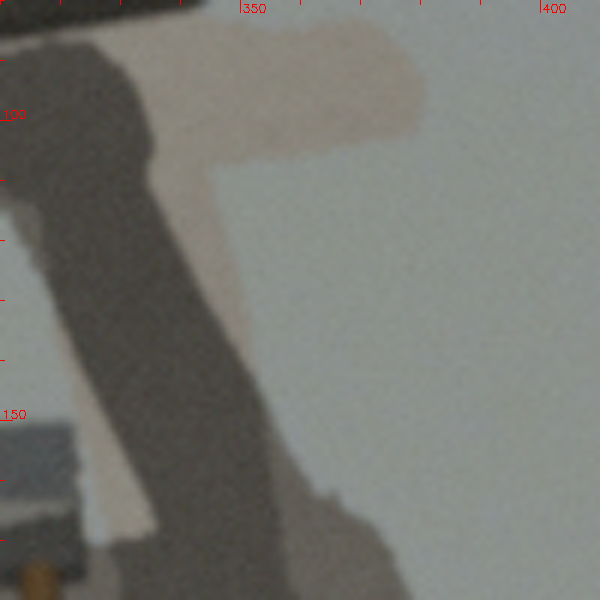

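Run:
```python
from h import *
c=load('w5'); s=sense(); R=np.array(s['ee_rot'])
for b in [(0,0),(1.3,0),(1.3,1.2),(1.3,2.8)]:
    L=atz(c,250.5+b[0],149.8+b[1],.104);Rr=atz(c,381.2+b[0],149.8+b[1],.104)
    m=(L+Rr)/2; ctr=m+0.038*np.array([np.sin(np.radians(2.5)),np.cos(np.radians(2.5)),0]); print(b,L.round(4),Rr.round(4),'pocket',ctr.round(4),'yaw',np.degrees(np.arctan2(*(L-Rr)[1::-1])).round(2))
    fl=[(220+134/4+b[0],100+368/4+b[1]),(220+638/4+b[0],100+368/4+b[1])]
    # flange bottom far edge at tool z=.0173 
    zz=s['tcp_pos'][2]-.0173; P=[atz(c,*p,zz) for p in fl]; m=(P[0]+P[1])/2
    print('   block centre in tool', (R.T@(m-s['tcp_pos'])-[.025,0,0]).round(4))
print(s['tcp_pos'],s['wrist_force'])
```

```text
(0, 0) [ 0.6086 -0.1257  0.104 ] [ 0.5135 -0.1218  0.104 ] pocket [ 0.5627 -0.0858  0.104 ] yaw -2.32
   block centre in tool [ 0.0014 -0.0002  0.0173]
(1.3, 0) [ 0.6077 -0.1256  0.104 ] [ 0.5125 -0.1218  0.104 ] pocket [ 0.5618 -0.0857  0.104 ] yaw -2.32
   block centre in tool [0.0014 0.0006 0.0173]
(1.3, 1.2) [ 0.6077 -0.1247  0.104 ] [ 0.5125 -0.1209  0.104 ] pocket [ 0.5618 -0.0849  0.104 ] yaw -2.32
   block centre in tool [0.0007 0.0006 0.0173]
(1.3, 2.8) [ 0.6078 -0.1236  0.104 ] [ 0.5125 -0.1197  0.104 ] pocket [ 0.5618 -0.0837  0.104 ] yaw -2.32
   block centre in tool [-0.0002  0.0006  0.0173]
[ 0.56207872 -0.08080468  0.18246127] [ 0.00874653 -0.0407842  -1.27529636]
```

Run:
```python
from h import *
rel([0.5612,-0.0841,0.125],177.6)
```

```text
t 8.1 tcp [ 0.5621 -0.0808  0.1825] yaw 177.64 w 0.34 F [ 0.  -0.  -1.3]
shift [0.0033 0.0009 0.0575] rot [-0.0026 -0.0001  0.0007]
```

>>> {"fn": "jog_arm", "kwargs": {"moves": [[1, 0.001, 0.001, 0.01, -0.002, 0, 0], [1, 0.002, 0.001, 0.022, -0.002, 0, 0], [1, 0.0033, 0.001, 0.034, -0.002, 0, 0], [1, 0.0033, 0.001, 0.044, -0.002, 0, 0], [1, 0.0033, 0.001, 0.052, -0.002, 0, 0], [1, 0.0033, 0.001, 0.057, -0.002, 0, 0], [1, 0.0033, 0.001, 0.0575, -0.002, 0, 0], [1, 0.0033, 0.001, 0.0575, -0.002, 0, 0], [1, 0.0033, 0.001, 0.0575, -0.002, 0, 0], [1, 0.0033, 0.001, 0.0575, -0.002, 0, 0]]}}

```text
time_s: 8.93
tcp_pos: [0.5611, -0.0845, 0.1248]
ee_rot: [[-0.042, -0.999, 0.001], [-0.999, 0.042, -0.0], [0.0, -0.001, -1.0]]
wrist_force: [-0.1, 0.1, -1.3]
gripper_width: 0.339
```

Run:
```python
from h import *
rel([0.5612,-0.0841,0.1085],177.6)
snap('side','d6'); crop('d6',300,110,440,215,5.5,'b6')
```

```text
t 8.93 tcp [ 0.5611 -0.0845  0.1248] yaw 177.6 w 0.339 F [-0.1  0.1 -1.3]
shift [-0.0004 -0.0001  0.0163] rot [-0.0006 -0.0002  0.    ]
```

View pics/b6.png

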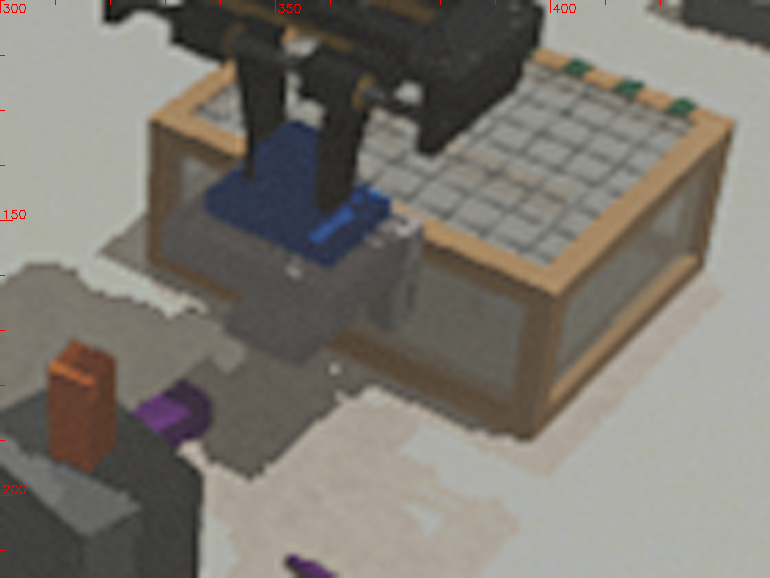

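The block hovers squarely over the pocket, so I'll lower it slowly.

>>> {"fn": "jog_arm", "kwargs": {"moves": [[1, -0.0003, 0, 0.002, 0, 0, 0], [1, -0.0003, 0, 0.004, 0, 0, 0], [1, -0.0003, 0, 0.006, 0, 0, 0], [1, -0.0003, 0, 0.008, 0, 0, 0], [1, -0.0003, 0, 0.0095, 0, 0, 0], [1, -0.0003, 0, 0.011, 0, 0, 0], [1, -0.0003, 0, 0.012, 0, 0, 0], [1, -0.0003, 0, 0.013, 0, 0, 0], [1, -0.0003, 0, 0.014, 0, 0, 0], [1, -0.0003, 0, 0.0148, 0, 0, 0]]}}

```text
time_s: 9.82
tcp_pos: [0.5609, -0.0843, 0.1095]
ee_rot: [[-0.042, -0.999, -0.0], [-0.999, 0.042, -0.0], [0.0, 0.0, -1.0]]
wrist_force: [-1.3, 2.2, 5.4]
gripper_width: 0.341
```

Run:
```python
from h import *
rel([0.5612,-0.0841,0.1085],177.6)
print(sense()['moment'])
snap('wrist','w7'); crop('w7',230,130,400,260,4.5,'b7')
```

```text
t 9.82 tcp [ 0.5609 -0.0843  0.1095] yaw 177.6 w 0.341 F [-1.3  2.2  5.4]
shift [-0.0002 -0.0003  0.001 ] rot [ 0.0003 -0.0004  0.0001]
[0.3426523  0.73741308 0.01422495]
```

View pics/b7.png

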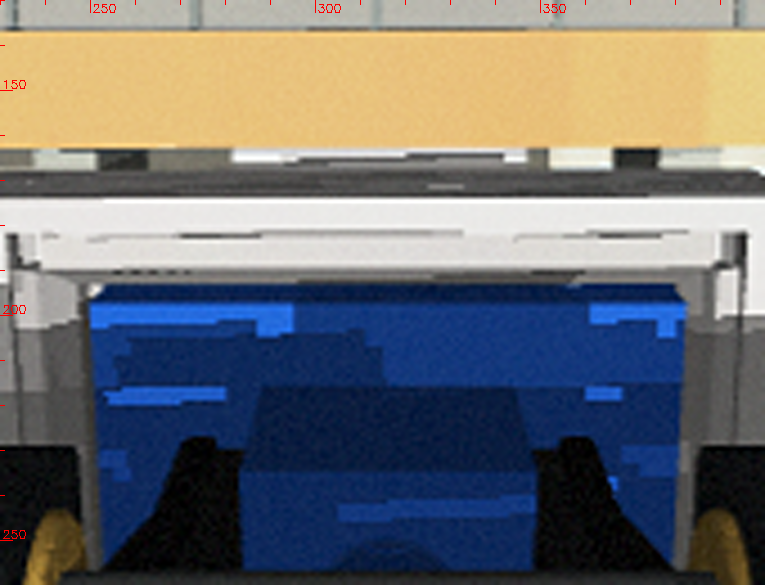

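The block is inside the pocket walls with light contact. I'll press a touch further and release.

>>> {"fn": "jog_arm", "kwargs": {"moves": [[1, 0, 0, 0.0006, 0, 0, 0], [1, 0, 0, 0.001, 0, 0, 0], [1, 0, 0, 0.001, 0, 0, 0], [-0.3, 0, 0, 0.0008, 0, 0, 0], [-0.3, 0, 0, 0.0003, 0, 0, 0], [-0.3, 0, 0, 0, 0, 0, 0], [-0.3, 0, 0, -0.001, 0, 0, 0], [-0.3, 0, 0, -0.002, 0, 0, 0], [-0.3, 0, 0, -0.002, 0, 0, 0], [-0.3, 0, 0, -0.002, 0, 0, 0]]}}

```text
time_s: 10.7
tcp_pos: [0.5606, -0.0843, 0.1114]
ee_rot: [[-0.042, -0.999, -0.001], [-0.999, 0.042, -0.0], [0.0, 0.001, -1.0]]
wrist_force: [0.2, -0.6, -0.5]
gripper_width: 0.643
```

Run:
```python
from h import *
rel([0.5612,-0.0841,0.1085],177.6)
snap('wrist','w8'); crop('w8',230,130,400,260,4.5,'b8')
```

```text
t 10.7 tcp [ 0.5606 -0.0843  0.1114] yaw 177.59 w 0.643 F [ 0.2 -0.6 -0.5]
shift [-0.0002 -0.0006  0.0029] rot [ 0.0009 -0.0003 -0.0002]
```

View pics/b8.png

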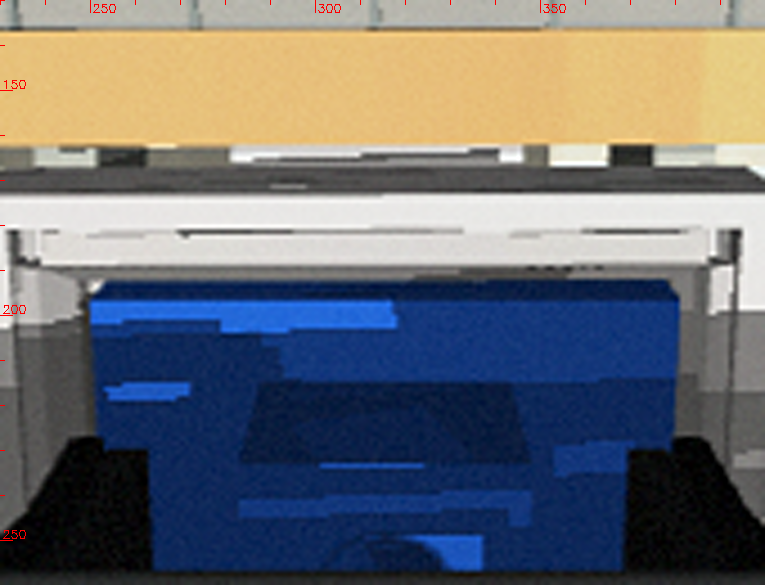

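>>> {"fn": "jog_arm", "kwargs": {"moves": [[-1, 0, 0, -0.005, 0, 0, 0], [-1, 0, 0, -0.02, 0, 0, 0], [-1, 0, 0, -0.045, 0, 0, 0], [-1, 0, 0, -0.075, 0, 0, 0], [-1, 0, 0, -0.105, 0, 0, 0], [-1, 0, 0, -0.13, 0, 0, 0], [-1, 0, 0, -0.14, 0, 0, 0], [-1, 0, 0, -0.145, 0, 0, 0], [-1, 0, 0, -0.145, 0, 0, 0], [-1, 0, 0, -0.145, 0, 0, 0]]}}

```text
time_s: 11.58
tcp_pos: [0.5599, -0.0841, 0.2549]
ee_rot: [[-0.042, -0.999, -0.004], [-0.999, 0.042, 0.0], [0.0, 0.004, -1.0]]
wrist_force: [-0.1, 0.0, -0.9]
gripper_width: 1.002
```

Run:
```python
from h import *
rel([0.5612,-0.0841,0.1085],177.6)
snap('wrist','w9'); snap('side','d9'); snap('scene','c9')
crop('w9',250,130,370,230,6.5,'b9'); crop('d9',310,120,410,195,8,'b9d'); crop('c9',205,190,275,260,8.5,'b9c')
```

```text
t 11.58 tcp [ 0.5599 -0.0841  0.2549] yaw 177.58 w 1.002 F [-0.1  0.  -0.9]
shift [-0.     -0.0018  0.1464] rot [ 0.0036 -0.     -0.0004]
```

View pics/b9.png

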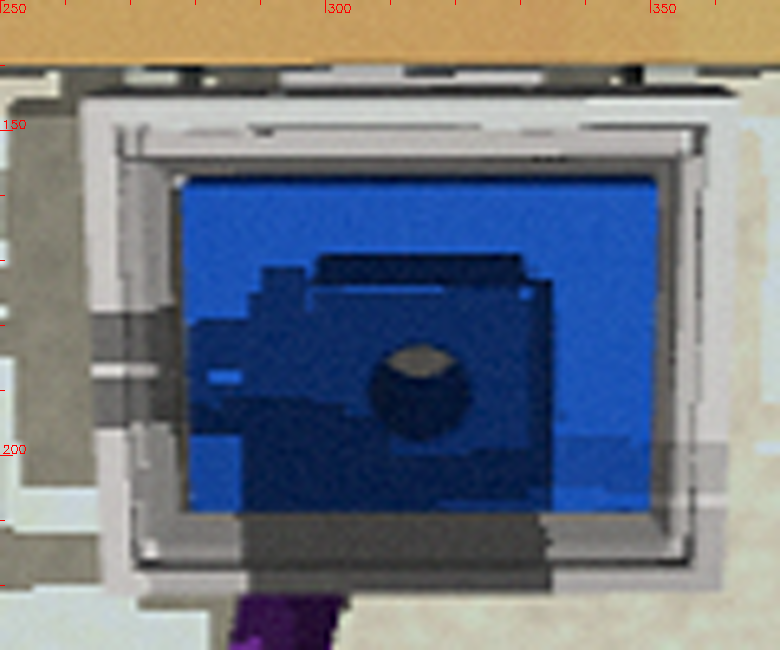

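View pics/b9d.png

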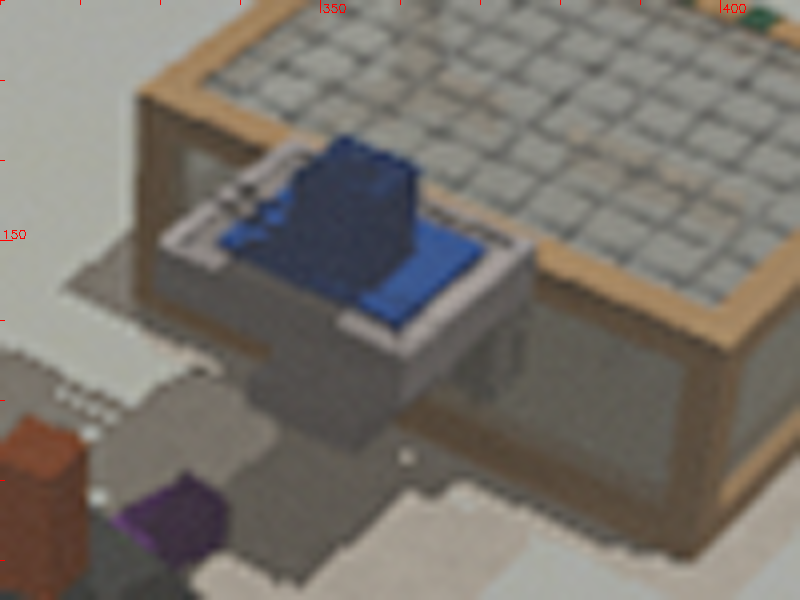

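View pics/b9c.png

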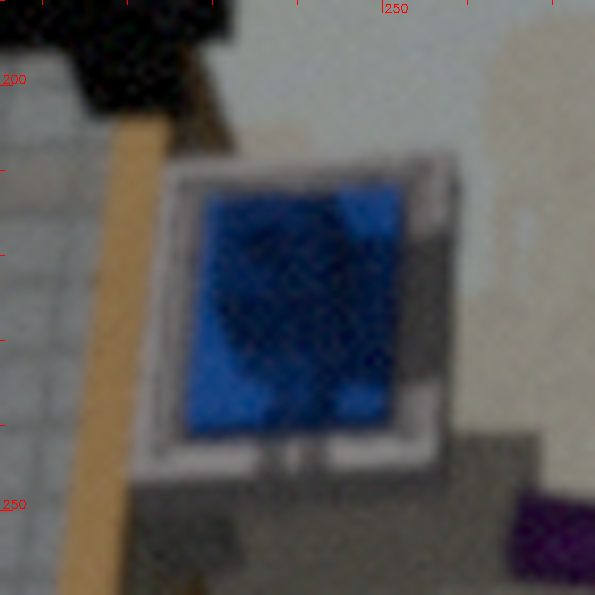

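Run:
```python
from h import *
c=load('w9'); g=lambda x,y:(250+x/6.5,130+y/6.5)
for nm,pts,z in [('rim',[(80,100),(738,97),(722,588),(103,592)],.104),('fl',[(180,182),(657,180),(651,513),(187,512)],.104),('fl110',[(180,182),(657,180),(651,513),(187,512)],.110)]:
    X=np.array([atz(c,*g(*p),z) for p in pts]); print(nm,X.mean(0).round(4))
    for i in range(4):
        e=X[(i+1)%4]-X[i]; print(round(np.hypot(*e[:2])*1e3,1),round(np.degrees(np.arctan2(e[1],e[0])),2))
print('bore',atz(c,*g(421,392),.132),atz(c,*g(421,392),.138))
a=load('d9'); g2=lambda x,y:(310+x/8,120+y/8)
for n,p in dict(rimL=(162,242),rimB=(402,355),rimR=(532,248)).items(): print(n,atz(a,*g2(*p),.104))
for z in (.104,.11):
  for n,p in dict(L=(218,243),B=(397,327),R=(487,250)).items(): print(z,n,atz(a,*g2(*p),z).round(4))
```

```text
rim [ 0.5623 -0.0857  0.104 ]
95.6 177.81
75.2 87.82
95.6 -2.1
75.4 -92.12
fl [ 0.5611 -0.0859  0.104 ]
70.0 177.78
51.1 88.12
70.9 -2.62
50.6 -92.92
fl110 [ 0.561  -0.0872  0.11  ]
68.7 177.78
50.1 88.12
69.6 -2.62
49.6 -92.92
bore [ 0.56074674 -0.08616201  0.132     ] [ 0.56068597 -0.08761289  0.138     ]
rimL [ 0.60598574 -0.04907069  0.104     ]
rimB [ 0.51324674 -0.04420621  0.104     ]
rimR [ 0.50885016 -0.1158826   0.104     ]
0.104 L [ 0.5912 -0.0592  0.104 ]
0.104 B [ 0.5219 -0.0553  0.104 ]
0.104 R [ 0.5199 -0.1065  0.104 ]
0.11 L [ 0.5868 -0.0522  0.11  ]
0.11 B [ 0.5181 -0.0484  0.11  ]
0.11 R [ 0.5161 -0.0991  0.11  ]
```

The checks agree that the block is seated. With the flange taken at rim height, the wrist and side views place it within about 0.5 mm of each other. A block sitting 6 mm high would split them by about 8 mm. Next I'll move over to the bolt.

Run:
```python
from h import *
rel([0.528,0.128,0.275],184)
```

```text
t 11.73 tcp [ 0.56   -0.0842  0.2545] yaw 177.58 w 1.0 F [-0.   0.3 -0.8]
shift [-0.2107  0.041  -0.0204] rot [ 0.0044 -0.0004 -0.112 ]
```

>>> {"fn": "jog_arm", "kwargs": {"moves": [[-1, -0.02, 0.004, -0.01, 0.002, 0, -0.01], [-1, -0.05, 0.01, -0.02, 0.003, 0, -0.03], [-1, -0.085, 0.017, -0.02, 0.003, 0, -0.05], [-1, -0.12, 0.023, -0.02, 0.003, 0, -0.07], [-1, -0.155, 0.03, -0.02, 0.003, 0, -0.09], [-1, -0.185, 0.036, -0.02, 0.003, 0, -0.105], [-1, -0.205, 0.04, -0.02, 0.003, 0, -0.112], [-1, -0.21, 0.041, -0.02, 0.003, 0, -0.112], [-1, -0.21, 0.041, -0.02, 0.003, 0, -0.112], [-1, -0.21, 0.041, -0.02, 0.003, 0, -0.112]]}}

```text
time_s: 12.57
tcp_pos: [0.5284, 0.127, 0.2756]
ee_rot: [[0.07, -0.998, 0.001], [-0.998, -0.07, -0.001], [0.001, -0.001, -1.0]]
wrist_force: [-0.2, -0.6, -0.0]
gripper_width: 0.999
```

Run:
```python
from h import *
rel([0.528,0.128,0.275],184)
snap('wrist','w10'); 
crop('w10',250,130,370,230,6.5,'b10')
```

```text
t 12.57 tcp [0.5284 0.127  0.2756] yaw -175.98 w 0.999 F [-0.2 -0.6 -0. ]
shift [-0.001   0.0004  0.0006] rot [-0.0006 -0.0012  0.0004]
```

View pics/w10.png

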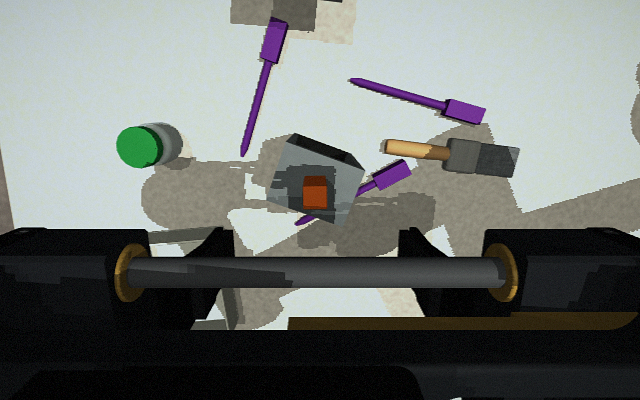

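View pics/b10.png

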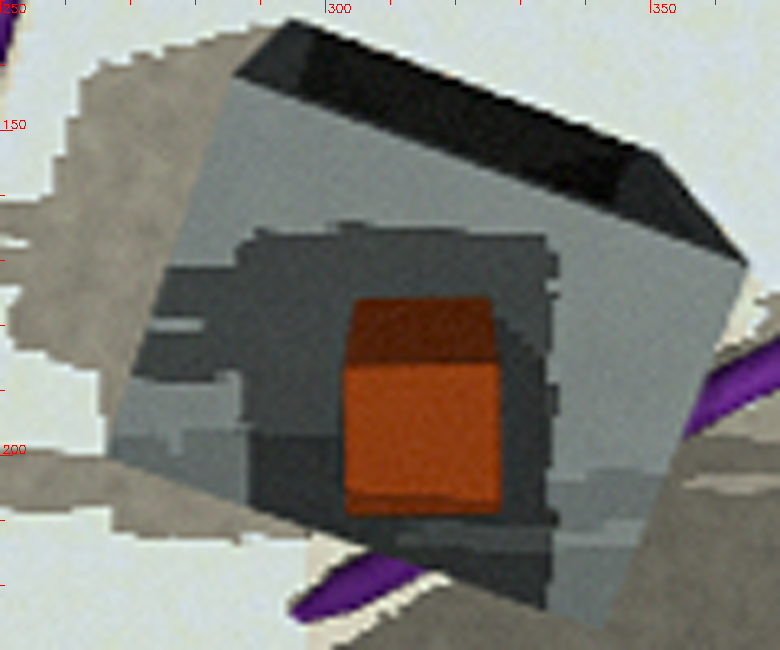

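The orange handle's top face is square to the tool, with its centre at about (315,197.5).

Run:
```python
from h import *
c=load('w10'); g=lambda x,y:(250+x/6.5,130+y/6.5)
X=np.array([atz(c,*g(*p),.176) for p in [(345,365),(498,363),(499,513),(347,516)]]); print(X.mean(0).round(4))
for i in range(4):
    e=X[(i+1)%4]-X[i]; print(round(np.hypot(*e[:2])*1e3,1),round(np.degrees(np.arctan2(e[1],e[0])),2))
u=g(422,439); print(atz(c,u[0]+1.3,u[1]+1.5,.176))
a=load('scene0');b=load('side0')
s3=lambda x,y:(210+x/5.3,170+y/5.3); s4=lambda x,y:(260+x/5,130+y/5)
H3=[s3(631,72),s3(675,63),s3(684,95),s3(637,107)]
H4=[s4(266,209),s4(306,225),s4(281,250),s4(243,231)]
print(tri([(c,*u),(a,*np.mean(H3,0)),(b,*np.mean(H4,0))]))
rel([0.5284,0.1268,0.137],184)
```

```text
[0.5296 0.1255 0.176 ]
19.2 -175.21
19.6 94.87
19.4 5.21
19.8 -85.81
[0.52844218 0.12656852 0.176     ]
(array([0.52885309, 0.12709078, 0.17319091]), [[0.8, 1.2], [-1.3, -0.3], [-1.1, 0.4]])
t 12.62 tcp [0.5286 0.1266 0.2758] yaw -176.03 w 1.001 F [0.4 0.5 0.2]
shift [-0.0004  0.0003  0.1388] rot [-0.0009 -0.0011 -0.0005]
```

>>> {"fn": "jog_arm", "kwargs": {"moves": [[-1, 0, 0, 0.015, -0.001, -0.001, -0.012], [-1, 0, 0, 0.035, -0.001, -0.001, -0.012], [-1, 0, 0, 0.058, -0.001, -0.001, -0.012], [-1, 0, 0, 0.08, -0.001, -0.001, -0.012], [-1, 0, 0, 0.1, -0.001, -0.001, -0.012], [-1, 0, 0, 0.115, -0.001, -0.001, -0.012], [-1, 0, 0, 0.127, -0.001, -0.001, -0.012], [-1, 0, 0, 0.134, -0.001, -0.001, -0.012], [-1, 0, 0, 0.138, -0.001, -0.001, -0.012], [-1, 0, 0, 0.138, -0.001, -0.001, -0.012]]}}

```text
time_s: 13.45
tcp_pos: [0.5288, 0.1264, 0.1377]
ee_rot: [[0.081, -0.997, -0.0], [-0.997, -0.081, -0.0], [0.0, 0.0, -1.0]]
wrist_force: [-0.4, 0.1, -0.4]
gripper_width: 1.001
```

Run:
```python
from h import *
rel([0.5286,0.1267,0.137],184.7)
snap('wrist','w11'); 
crop('w11',220,130,420,280,4,'b11')
```

```text
t 13.45 tcp [0.5288 0.1264 0.1377] yaw -175.38 w 1.001 F [-0.4  0.1 -0.4]
shift [-0.0003  0.0002  0.0007] rot [ 0.0002 -0.     -0.0013]
```

View pics/b11.png

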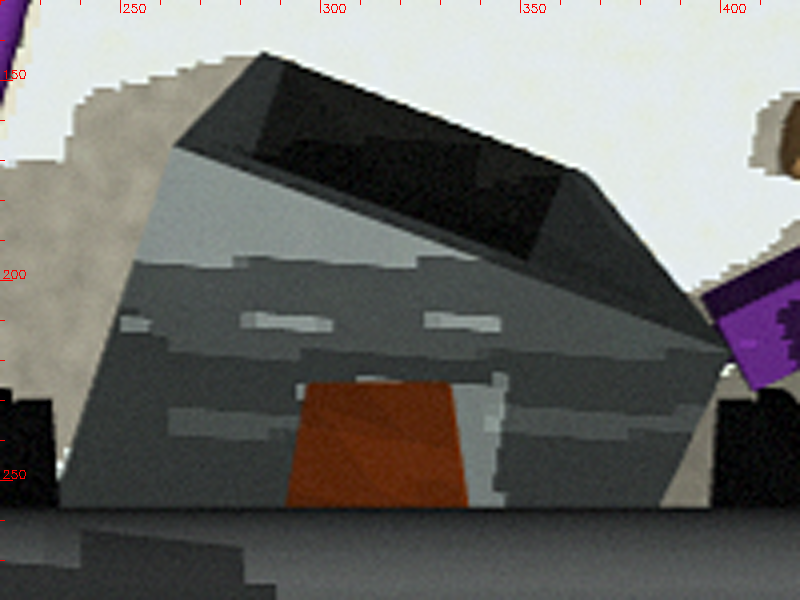

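>>> {"fn": "jog_arm", "kwargs": {"moves": [[1, 0, 0, 0, 0, 0, 0], [1, 0, 0, 0, 0, 0, 0], [1, 0, 0, 0, 0, 0, 0], [1, 0, 0, 0, 0, 0, 0], [1, 0, 0, 0, 0, 0, 0], [1, 0, 0, 0, 0, 0, 0], [1, 0, 0, 0, 0, 0, 0], [1, 0, 0, 0, 0, 0, 0], [1, 0, 0, 0, 0, 0, 0], [1, 0, 0, 0, 0, 0, 0]]}}

```text
time_s: 14.33
tcp_pos: [0.5289, 0.1273, 0.1383]
ee_rot: [[0.082, -0.997, 0.001], [-0.997, -0.082, 0.001], [-0.001, -0.001, -1.0]]
wrist_force: [-0.5, 0.4, -0.2]
gripper_width: 0.329
```

Opening is 0.329, while 20 mm would read 0.23. The fingers may still be moving, so I'll wait.

>>> {"fn": "jog_arm", "kwargs": {"moves": [[1, 0, 0, 0, 0, 0, 0], [1, 0, 0, 0, 0, 0, 0], [1, 0, 0, 0, 0, 0, 0], [1, 0, 0, 0, 0, 0, 0], [1, 0, 0, 0, 0, 0, 0], [1, 0, 0, 0, 0, 0, 0], [1, 0, 0, 0, 0, 0, 0], [1, 0, 0, 0, 0, 0, 0], [1, 0, 0, 0, 0, 0, 0], [1, 0, 0, 0, 0, 0, 0]]}}

```text
time_s: 15.17
tcp_pos: [0.5289, 0.1273, 0.1383]
ee_rot: [[0.082, -0.997, 0.001], [-0.997, -0.082, 0.001], [-0.001, -0.001, -1.0]]
wrist_force: [-0.2, 0.1, -0.8]
gripper_width: 0.229
```

Run:
```python
from h import *
rel([0.5286,0.1267,0.137],184.7)
snap('wrist','w12'); 
crop('w12',220,130,420,280,4,'b12')
```

```text
t 15.17 tcp [0.5289 0.1273 0.1383] yaw -175.3 w 0.229 F [-0.2  0.1 -0.8]
shift [0.0006 0.0004 0.0013] rot [-0.0011  0.0006 -0.    ]
```

View pics/b12.png

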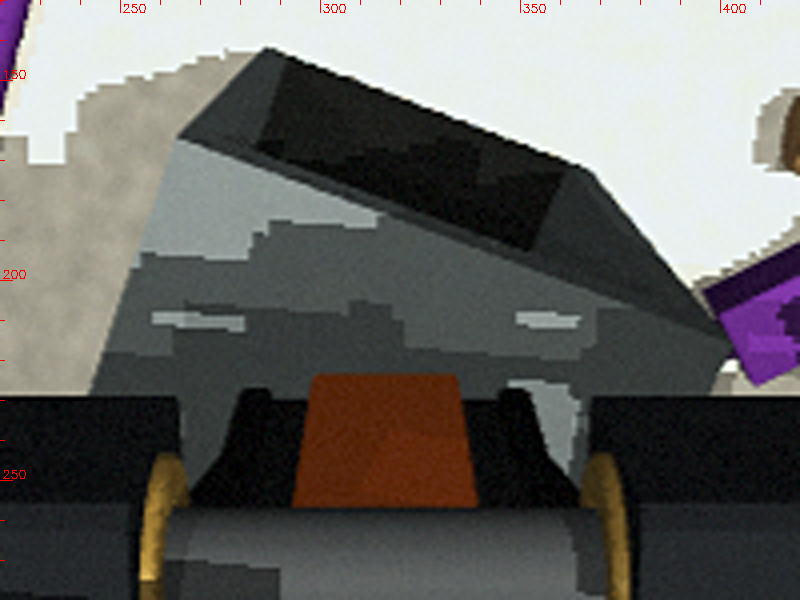

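The handle is gripped (20 mm). Lifting straight up by 170 mm.

>>> {"fn": "jog_arm", "kwargs": {"moves": [[1, 0, 0, -0.006, 0, 0, 0], [1, 0, 0, -0.02, 0, 0, 0], [1, 0, 0, -0.04, 0, 0, 0], [1, 0, 0, -0.062, 0, 0, 0], [1, 0, 0, -0.085, 0, 0, 0], [1, 0, 0, -0.108, 0, 0, 0], [1, 0, 0, -0.13, 0, 0, 0], [1, 0, 0, -0.15, 0, 0, 0], [1, 0, 0, -0.165, 0, 0, 0], [1, 0, 0, -0.17, 0, 0, 0]]}}

```text
time_s: 16.05
tcp_pos: [0.5294, 0.1273, 0.3115]
ee_rot: [[0.082, -0.997, 0.005], [-0.997, -0.082, 0.002], [-0.002, -0.006, -1.0]]
wrist_force: [0.5, 0.2, -1.2]
gripper_width: 0.23
```

Run:
```python
from h import *
rel([0.5604,-0.085,0.308],177.6)
snap('wrist','w13'); snap('side','d13')
```

```text
t 16.05 tcp [0.5294 0.1273 0.3115] yaw -175.29 w 0.23 F [ 0.5  0.2 -1.2]
shift [ 0.2142 -0.0134  0.0031] rot [-0.0055  0.0023  0.1241]
```

View pics/w13.png

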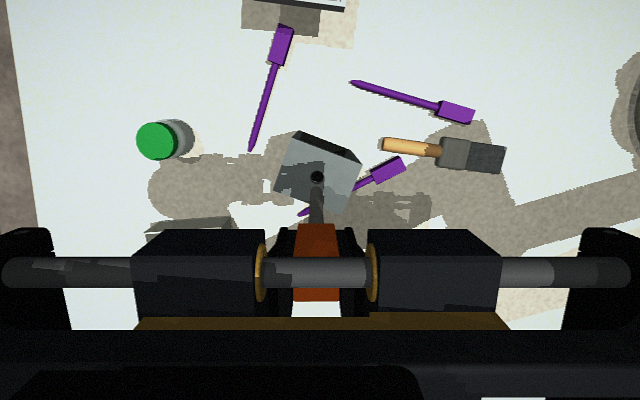

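View pics/d13.png

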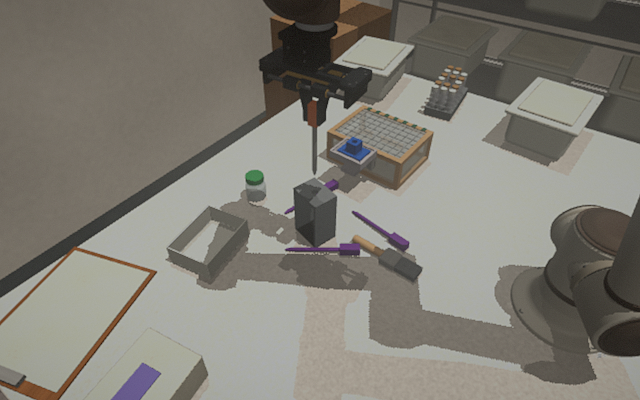

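>>> {"fn": "jog_arm", "kwargs": {"moves": [[1, 0.015, -0.001, 0, 0, 0, 0.01], [1, 0.04, -0.003, 0, 0, 0, 0.025], [1, 0.07, -0.005, 0, 0, 0, 0.045], [1, 0.1, -0.0065, 0, 0, 0, 0.06], [1, 0.13, -0.008, 0, 0, 0, 0.078], [1, 0.16, -0.01, 0, 0, 0, 0.095], [1, 0.185, -0.012, 0, 0, 0, 0.11], [1, 0.203, -0.013, 0, 0, 0, 0.12], [1, 0.212, -0.0134, 0, 0, 0, 0.124], [1, 0.214, -0.0134, 0, 0, 0, 0.124]]}}

```text
time_s: 16.98
tcp_pos: [0.559, -0.0862, 0.3065]
ee_rot: [[-0.044, -0.999, -0.002], [-0.999, 0.044, 0.001], [-0.001, 0.002, -1.0]]
wrist_force: [-0.7, 0.8, -1.8]
gripper_width: 0.228
```

>>> {"fn": "jog_arm", "kwargs": {"moves": [[1, 0, 0, 0, 0, 0, 0], [1, 0, 0, 0, 0, 0, 0], [1, 0, 0, 0, 0, 0, 0], [1, 0, 0, 0, 0, 0, 0], [1, 0, 0, 0, 0, 0, 0], [1, 0, 0, 0, 0, 0, 0], [1, 0, 0, 0, 0, 0, 0], [1, 0, 0, 0, 0, 0, 0], [1, 0, 0, 0, 0, 0, 0], [1, 0, 0, 0, 0, 0, 0]]}}

```text
time_s: 17.82
tcp_pos: [0.5596, -0.085, 0.3083]
ee_rot: [[-0.042, -0.999, 0.001], [-0.999, 0.042, 0.001], [-0.001, -0.001, -1.0]]
wrist_force: [0.7, -0.4, -1.3]
gripper_width: 0.227
```

Run:
```python
from h import *
rel([0.5604,-0.085,0.308],177.6)
snap('wrist','w14'); snap('side','d14'); snap('scene','c14')
crop('w14',250,120,380,230,6,'b14'); crop('d14',310,90,400,180,7,'b14d'); crop('c14',200,130,290,250,5,'b14c')
```

```text
t 17.82 tcp [ 0.5596 -0.085   0.3083] yaw 177.59 w 0.227 F [ 0.7 -0.4 -1.3]
shift [-0.     -0.0008  0.0003] rot [-0.001   0.0007 -0.0001]
```

View pics/b14.png

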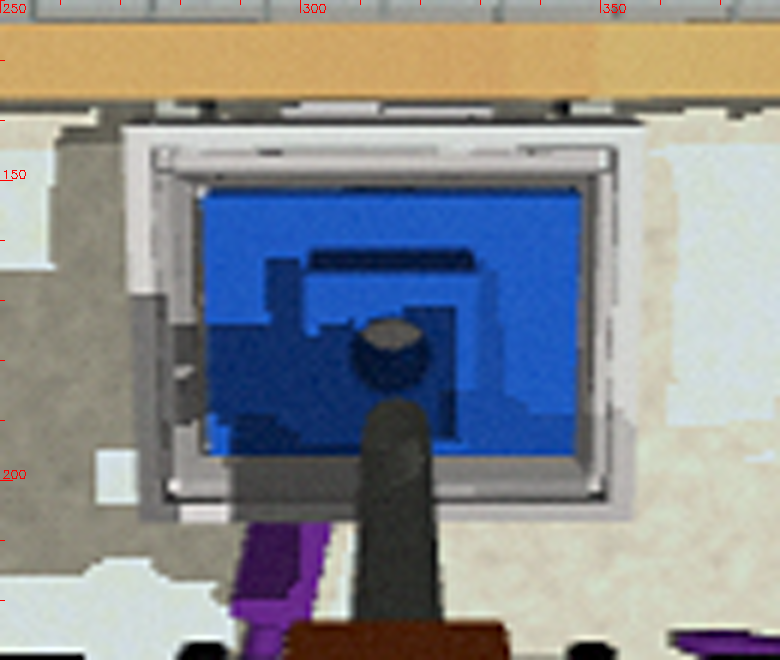

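View pics/b14d.png

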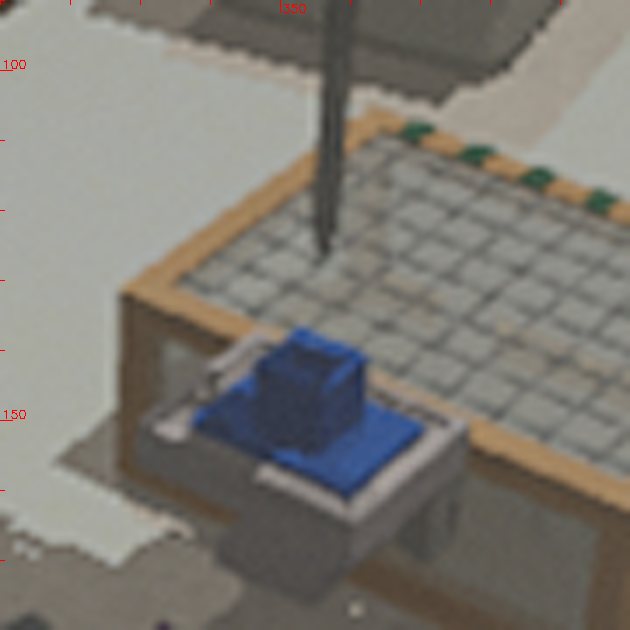

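View pics/b14c.png

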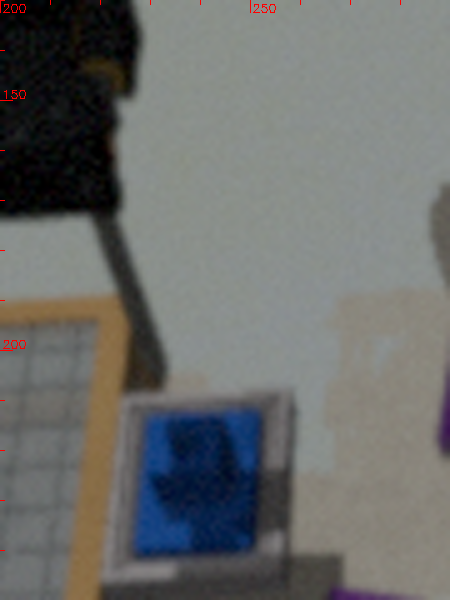

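Run:
```python
from h import *
c=load('w14'); s=sense(); R=np.array(s['ee_rot']); g=lambda x,y:(250+x/6,120+y/6)
# expected tip in tool frame: z ~ TCP_grasp .1383-.006=.132
for o in [(0,0,.1323),(0,0,.0083)]:
    print('pred tip/handle under',o,proj(c,s['tcp_pos']+R@np.array(o)))
for dia,zz in [(.002,.1323),(.005,.1203)]:
    for sg in ((dia,0),(-dia,0),(0,dia),(0,-dia)): print(dia,sg,proj(c,s['tcp_pos']+R@np.array([sg[0],sg[1],zz])).round(1))
print('obs tip top',g(397,400))
B=atz(c,*g(391,352),.132); T=atz(c,*g(397,411),s['tcp_pos'][2]-.1323)
print('bore',B,'tip',T,'tcp',s['tcp_pos'])
print('delta tool', R.T@(B-T))
a=load('d14');b=load('c14')
print('tip tri',tri([(a,310+323/7,90+252/7),(b,200+158/5,130+388/5)]))
```

```text
pred tip/handle under (0, 0, 0.1323) [316.27526739 190.00660008]
pred tip/handle under (0, 0, 0.0083) [316.52695293 242.2775205 ]
0.002 (0.002, 0) [316.3 187.9]
0.002 (-0.002, 0) [316.3 192.1]
0.002 (0, 0.002) [318.4 190. ]
0.002 (0, -0.002) [314.1 190. ]
0.005 (0.005, 0) [316.3 187.7]
0.005 (-0.005, 0) [316.3 198.6]
0.005 (0, 0.005) [321.9 193.2]
0.005 (0, -0.005) [310.6 193.2]
obs tip top (316.1666666666667, 186.66666666666669)
bore [ 0.56080216 -0.08659828  0.132     ] tip [ 0.55975827 -0.08636794  0.17589414] tcp [ 0.55959411 -0.08503122  0.30819414]
delta tool [ 0.00021813 -0.00101287  0.04389493]
tip tri (array([ 0.55950205, -0.08694217,  0.17291055]), [[-0.9, 0.6], [-1.0, -0.8]])
```

Wrist view: the tip top is at (316.2,186.7) and the bore centre at (315.2,178.7). The tip is about 1 mm off the bore in x, and the bracket axis lies slightly further the same way. I'll correct by 1.7 mm and start lowering.

>>> {"fn": "jog_arm", "kwargs": {"moves": [[1, 0, -0.001, 0.003, -0.001, 0.0005, 0], [1, 0, -0.0017, 0.008, -0.001, 0.0005, 0], [1, 0, -0.0017, 0.015, -0.001, 0.0005, 0], [1, 0, -0.0017, 0.022, -0.001, 0.0005, 0], [1, 0, -0.0017, 0.028, -0.001, 0.0005, 0], [1, 0, -0.0017, 0.032, -0.001, 0.0005, 0], [1, 0, -0.0017, 0.035, -0.001, 0.0005, 0], [1, 0, -0.0017, 0.035, -0.001, 0.0005, 0], [1, 0, -0.0017, 0.035, -0.001, 0.0005, 0], [1, 0, -0.0017, 0.035, -0.001, 0.0005, 0]]}}

```text
time_s: 18.8
tcp_pos: [0.5616, -0.0851, 0.2736]
ee_rot: [[-0.042, -0.999, 0.001], [-0.999, 0.042, 0.0], [-0.0, -0.001, -1.0]]
wrist_force: [-0.2, 0.8, -1.6]
gripper_width: 0.226
```

Run:
```python
from h import *
rel([0.5613,-0.085,0.1555],177.6)
snap('wrist','w15')
crop('w15',250,120,380,230,6,'b15')
```

```text
t 18.8 tcp [ 0.5616 -0.0851  0.2736] yaw 177.6 w 0.226 F [-0.2  0.8 -1.6]
shift [-0.      0.0004  0.1181] rot [-0.0008  0.0002 -0.0001]
```

View pics/b15.png

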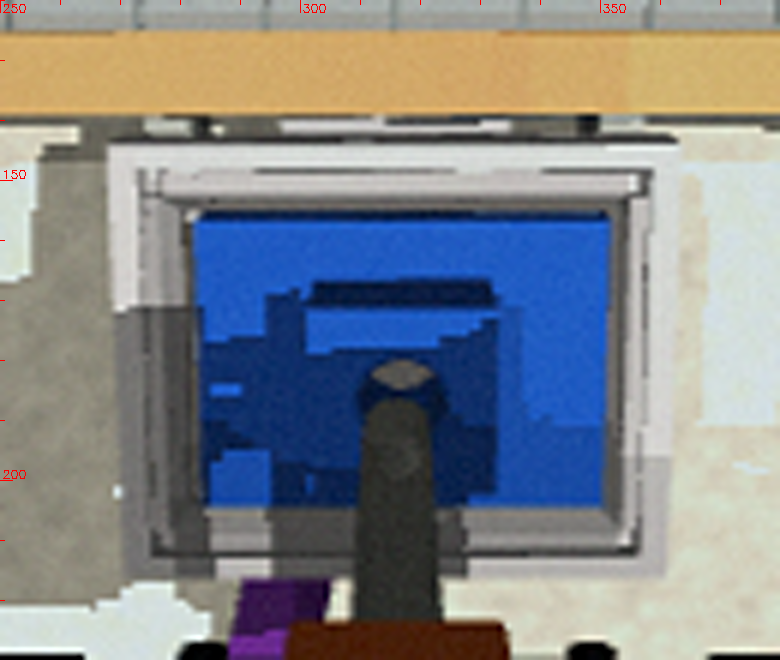

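Run:
```python
from h import *
c=load('w15'); s=sense(); R=np.array(s['ee_rot']); g=lambda x,y:(250+x/6,120+y/6)
B=atz(c,*g(402,398),.132); zt=s['tcp_pos'][2]-.1323
t1=atz(c,*g(397,398),zt)  # top edge: tip +x side of 2mm rad (or taper)
T=t1-R@np.array([.002,0,0])
T2=atz(c,*g(397,398),zt+.012)-R@np.array([.005,0,0])
print(B,T,T2,'delta',R.T@(B-T),R.T@(B-T2))
```

```text
[ 0.56091896 -0.08640685  0.132     ] [ 0.56170214 -0.0865946   0.14139076] [ 0.56171416 -0.08634855  0.15339134] delta [-0.00015297  0.00079939  0.00939003] [9.56726048e-05 8.12640004e-04 2.13905495e-02]
```

>>> {"fn": "jog_arm", "kwargs": {"moves": [[1, 0, 0, 0.003, 0, 0, 0], [1, 0, 0, 0.008, 0, 0, 0], [1, 0, 0, 0.014, 0, 0, 0], [1, 0, 0, 0.02, 0, 0, 0], [1, 0, 0, 0.026, 0, 0, 0], [1, 0, 0, 0.032, 0, 0, 0], [1, 0, 0, 0.038, 0, 0, 0], [1, 0, 0, 0.043, 0, 0, 0], [1, 0, 0, 0.045, 0, 0, 0], [1, 0, 0, 0.045, 0, 0, 0]]}}

```text
time_s: 19.68
tcp_pos: [0.561, -0.085, 0.2275]
ee_rot: [[-0.042, -0.999, -0.001], [-0.999, 0.042, 0.0], [-0.0, 0.001, -1.0]]
wrist_force: [-0.9, -0.3, -1.5]
gripper_width: 0.226
```

Run:
```python
from h import *
rel([0.5613,-0.085,0.1555],177.6); print(sense()['moment'])
snap('wrist','w16'); crop('w16',230,120,400,260,4.5,'b16')
snap('side','d16'); crop('d16',310,90,400,180,7,'b16d')
```

```text
t 19.68 tcp [ 0.561  -0.085   0.2275] yaw 177.59 w 0.226 F [-0.9 -0.3 -1.5]
shift [-0.0001 -0.0003  0.072 ] rot [ 0.0014  0.     -0.0002]
[0.01636593 0.13160617 0.06522988]
```

View pics/b16.png

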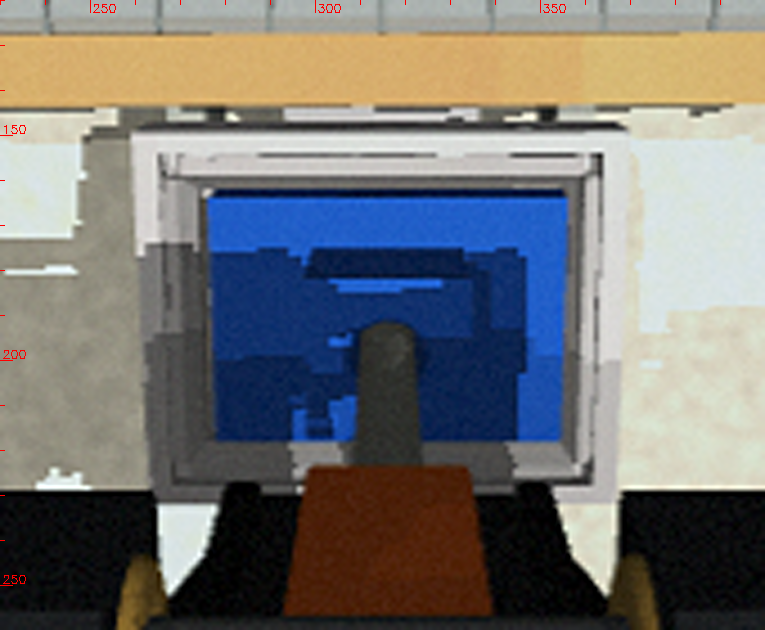

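View pics/b16d.png

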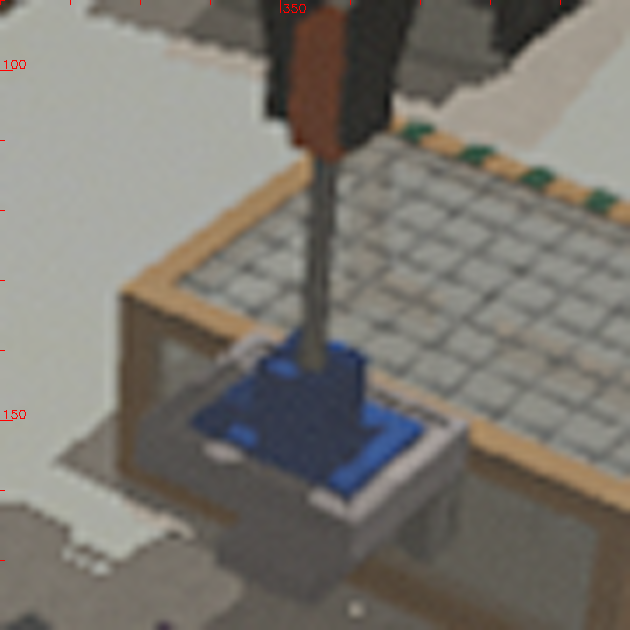

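The rod is in the block bore with no contact force. Continuing toward the keeper.

>>> {"fn": "jog_arm", "kwargs": {"moves": [[1, 0, 0, 0.003, 0, 0, 0], [1, 0, 0, 0.008, 0, 0, 0], [1, 0, 0, 0.014, 0, 0, 0], [1, 0, 0, 0.02, 0, 0, 0], [1, 0, 0, 0.026, 0, 0, 0], [1, 0, 0, 0.031, 0, 0, 0], [1, 0, 0, 0.036, 0, 0, 0], [1, 0, 0, 0.041, 0, 0, 0], [1, 0, 0, 0.045, 0, 0, 0], [1, 0, 0, 0.048, 0, 0, 0]]}}

```text
time_s: 20.62
tcp_pos: [0.5612, -0.085, 0.1796]
ee_rot: [[-0.042, -0.999, -0.001], [-0.999, 0.042, 0.0], [-0.0, 0.001, -1.0]]
wrist_force: [-0.6, -0.1, -0.4]
gripper_width: 0.228
```

Run:
```python
from h import *
rel([0.5613,-0.085,0.1555],177.6); print(sense()['moment'])
snap('wrist','w17'); crop('w17',230,120,400,260,4.5,'b17')
```

```text
t 20.62 tcp [ 0.5612 -0.085   0.1796] yaw 177.59 w 0.228 F [-0.6 -0.1 -0.4]
shift [-0.     -0.0001  0.0241] rot [ 0.0006  0.0002 -0.0002]
[ 0.01109718  0.06453552 -0.02454628]
```

View pics/b17.png

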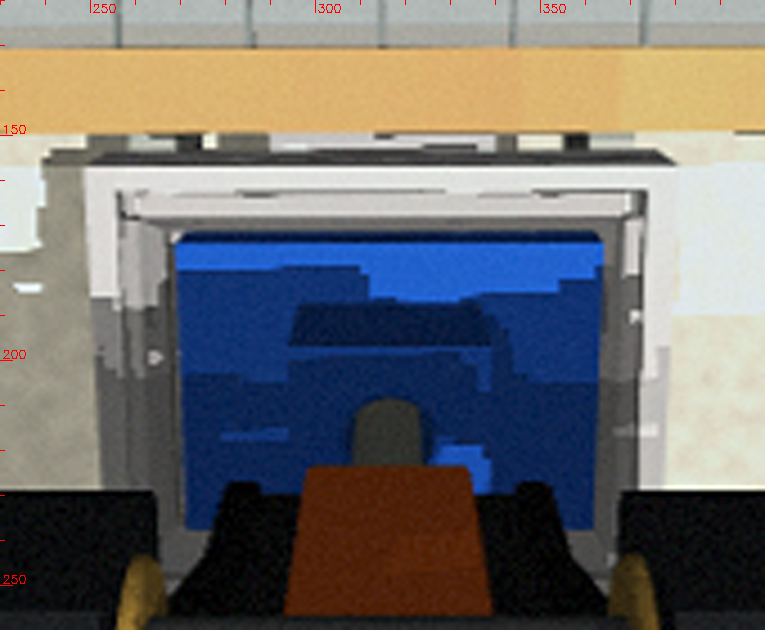

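>>> {"fn": "jog_arm", "kwargs": {"moves": [[1, 0, 0, 0.002, 0, 0, 0], [1, 0, 0, 0.005, 0, 0, 0], [1, 0, 0, 0.009, 0, 0, 0], [1, 0, 0, 0.013, 0, 0, 0], [1, 0, 0, 0.017, 0, 0, 0], [1, 0, 0, 0.02, 0, 0, 0], [1, 0, 0, 0.022, 0, 0, 0], [1, 0, 0, 0.0235, 0, 0, 0], [1, 0, 0, 0.024, 0, 0, 0], [1, 0, 0, 0.024, 0, 0, 0]]}}

```text
time_s: 21.5
tcp_pos: [0.5614, -0.085, 0.1562]
ee_rot: [[-0.042, -0.999, -0.0], [-0.999, 0.042, 0.0], [-0.0, 0.0, -1.0]]
wrist_force: [0.0, -0.3, -1.3]
gripper_width: 0.227
```

Run:
```python
from h import *
rel([0.5613,-0.085,0.1555],177.6); print(sense()['moment'])
snap('wrist','w18'); crop('w18',230,120,400,260,4.5,'b18')
snap('side','d18'); crop('d18',310,90,410,190,6,'b18d')
snap('scene','c18'); crop('c18',205,150,305,280,4.5,'b18c')
```

```text
t 21.5 tcp [ 0.5614 -0.085   0.1562] yaw 177.6 w 0.227 F [ 0.  -0.3 -1.3]
shift [-0.      0.0001  0.0007] rot [ 0.0001  0.0001 -0.0001]
[0.03107748 0.06933033 0.03366205]
```

View pics/b18.png

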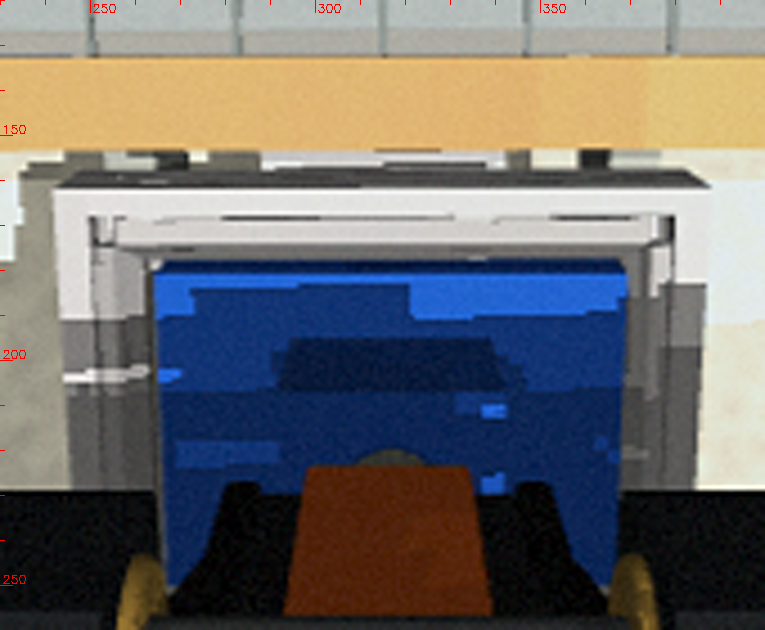

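View pics/b18d.png

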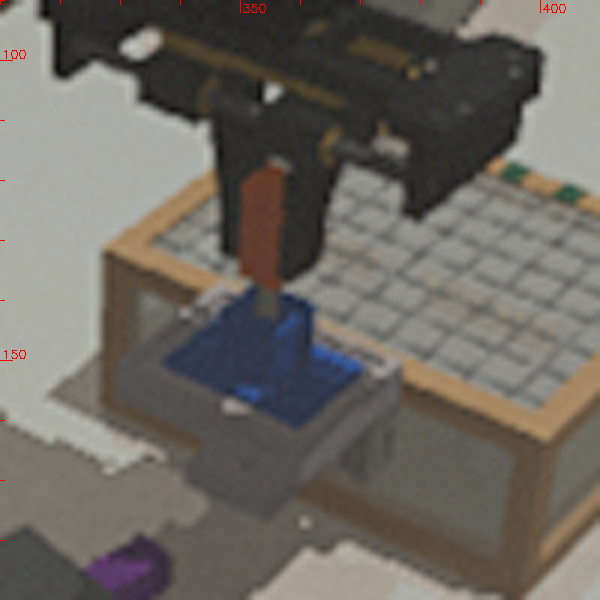

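View pics/c18.png

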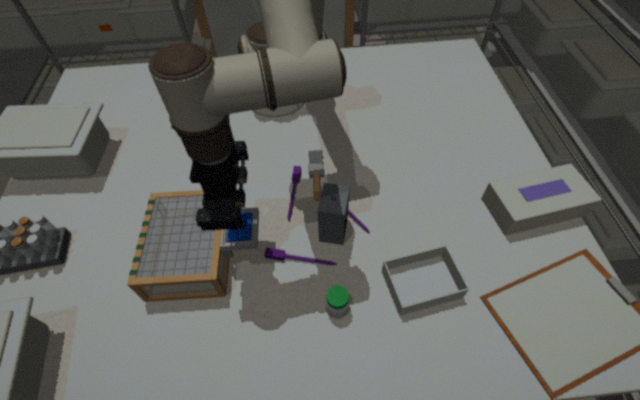

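Run:
```python
from h import *
s=sense(); print(np.abs(s['joint_velocities']).max()); print(finish_job()); s=sense(); print(s['time_s'],s['tcp_pos'],s['wrist_force'],s['gripper_width'])
```

```text
0.12407796698021936
the job is handed in; nothing more can be done
None
the job is handed in; nothing more can be done
```

The blue guide block is seated in the pocket and released. The orange-handled drop bolt is through the block's bore and the lower bracket, still held by its handle. I handed the job in at about 21.7 s; no verdict is reported.

**Last checks:**
- **Block:** the wrist and side views put the flange at rim height within about 0.5 mm of each other. It sits about 1.2 mm off centre in x, within the pocket's clearance, and square to within about 1°.
- **Bolt:** the grip opening is about 20 mm. The wrist force shows only the bolt's weight, so it isn't pressing on anything.
- **Heights, worked out from the tool position rather than seen:** the gap between handle and block is about 16 mm. The tip is about 16 mm below the lower bracket, but no camera could see it there.
- **Bystanders:** the jar, tub and brush look unmoved in the last picture.

**What disagreed or went unplanned:**
- The scene/side and wrist cameras differed by 2–4 mm. I averaged them and made the final alignments relative to parts seen in the same wrist picture.
- The block's apparent size in one wrist picture suggested it might sit several millimetres high. The two-view comparison ruled that out.
- The three purple look-alike bolts stood at the start and toppled early on. I did not see why, and my moves were not aimed near them. They lie on the table clear of the work.

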